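# Restock the float display

### The arm

A 6-joint arm with a two-finger parallel gripper is mounted at the origin on the work surface. World frame = base frame: x ahead of the robot, y to its left, z up, the work surface at z = 0. Lengths are in m, angles in rad, forces in N, time in s.
With the tool pointing down it reaches from about 0.275 to 0.85 m from the base axis. Payload 19 kg.
Tool frame: the origin (TCP) lies midway between the tips of the shut fingers; the grasp point (between the pads) lies 19 mm behind it; z points along the fingers, y is the direction in which the jaws open and shut (so a half turn about z gives the same grasp; the last joint's range is limited). The gripper opens to 85 mm and grips with 20 to 120 N. Pads are 22 mm wide; open, the fingers measure 114 mm over their backs; the gripper's body (76 mm by 85 mm) begins 54 mm behind the grasp point. The pads swing forward as they close: fully open they stand 13 mm farther back than shut.
Start: joints at [-1.379, 0.15, 1.437, -0, 1.554, -0.134], TCP at [0.184, -0.545, 0.231] pointing down, gripper open.
Joint ranges: [-2.8, 2.8], [-0.68, 2.1], [0.12, 2.68], [-1.39, 4.53], [0.16, 2.79], [-2.81, 2.81]. Speed limits (rad/s): [1.89, 1.89, 2.22, 3.01, 3.01, 3.01].

### API

Orientations are given as a 3x3 rotation matrix whose columns are the frame's x, y, z axes.
In Python, from plant import ctrl gives the robot as it stands.
- The arm moves only by the tool arm_command, never from a script. Its arguments are lists of equal length, an entry for each row: "delta_pos": the shift along the world's x, y, z normalised to -1 to 1, where 1 is 40 mm, a list of three; "angular": the turn, a rotation vector about the world's x, y, z normalised to -1 to 1, where 1 is 0.1 rad, a list of three; "claw": the opening, from 0 (shut) to 1 (fully open). In form: {"delta_pos": [[x, y, z], ...], "angular": [[rx, ry, rz], ...], "claw": [claw, ...]}. A call has 1 to 10 rows; each row shifts and turns the pose as measured when the row begins; what a row does not reach is not made up. A row lasts 1/10 s, in which the tool goes at most 50 mm and 8.59 degrees, less where a joint would pass 70% of its speed; a pose out of reach is approached as far as the arm can. A call with a number of a shift or a turn outside -1 to 1 is refused whole. A call with a gripper value outside its range is refused whole. The fingers move at their own pace and stop on an object; the grip force is fixed at half the most. Time passes only in rows, so rows that do not move let the fingers close. It gives the time, the measured TCP pose, the force and the opening at its end, in the units of the state.
- ctrl.read_state(): the state, without advancing time (a new reading comes with each control period).
- ctrl.capture(name): name is "side" or "top"; returns the picture (384x512x3 uint8, red, green, blue); there is no depth.
- ctrl.get_calibration(name): a dict with "intrinsics" (3x3 intrinsics, pixels), "extrinsics" (4x4, takes a point from camera to world coordinates). Camera axes: x right, y down, z forward; pixel columns grow to the right and rows downward; lengths in m; the calibration is good to about 2 mm. A picture is of the moment at which its call begins. get_calibration takes no time and is no camera call.
- ctrl.finish_job(): hands the job in, once; it reports no verdict.
Trained networks look in the newest picture that a camera, given by its name, has taken for a name from the list of things; names that differ only in an ending like _2 or _b are one class to them, and where a whole thing is asked for, a point or a joint stands for the part that bears it (a point fixed in the world has none). Each returns a list of dicts, best first, with "confidence" (0 to 1); they miss things now and then, are a little off and sometimes report something else, mostly with a low value. They report only what shows in the picture. A call takes as long as a camera call. They do not tell look-alikes from the thing itself.
- ctrl.masks_of(thing, camera): "pixels" (384x512 bool, what is visible of it) and "bbox" ([left, top, right, bottom] in pixels, round what is visible of it).
The state is a dict: "time_s": time; "joint_pos": joint angles; "qvel": joint speeds; "tau": joint torques, N m; "eef_pos": TCP position; "ee_rot": TCP orientation; "force": force on the tool from outside, world axes, zero at the start; "torque": the same for the moment, N m; "gripper_width": finger opening in m.
Only numpy, scipy, OpenCV 4.12 (cv2) and the standard library are available. Lean on these libraries where they do the work, as an engineer would, in place of code of your own. Each camera call takes 0.05 s, during which the arm holds its last target.

### The job

A tub has been left in the one bay of the counter display that should hold a float. Stand the tub upright on the open counter, clear of the display and the crate, then fetch the rectangular float (not the pointed one) from the crate and lean it in that empty bay like the other two: upright and square, its foot on the ledge against the front fence, its top back against the panel, handle facing out. Do not disturb the two floats already leaning there, and leave the rest in the crate.

Things in the scene. Friction and masses are not known exactly. Their poses are not given: they have to be found in the camera images.
- display: Fixed counter-top display: white perforated upright panel, 381 mm long, 390 mm high, between grey uprights, with a ledge at its foot. Origin on the counter in the plane of the panel's front face, at mid length. x points horizontally INTO the panel (goods are put in from -x), y along the panel, z up. Ledge top 30 mm above the counter. Base reaches to x = -112 mm.
- fence (a point): Middle of the front fence: point on its inner face at the ledge's top, 93.6 mm in front of the panel (display axes). The fence is a solid 14 mm high folded lip, 4 mm thick, with two wires above, in all 36 mm high above the ledge. A float's foot stands against its inner face.
- bay0 (a point): Middle of the bay at y = -125 mm of the display: point on the ledge's top at the panel's face (display axes). Wire dividers 4 mm thick and 36 mm high above the ledge cross it at y = -187.5, -62.5, 62.5, 187.5 mm: three bays 125 mm wide.
- bay1 (a point): The same point of the middle bay, y = 0. Above each bay a filling knife hangs flat on the panel, from 255 mm above the counter upward, up to 36 mm off the panel.
- bay2 (a point): The same point of the bay at y = +125 mm.
- tub: Closed round plastic tub standing in one of the three bays (any of them): 54 mm diameter, 100 mm high (the top 10 mm is a black cap of 49 mm), 0.15 to 0.33 kg. Origin at the centre of its underside, z up through the cap.
- float: Rectangular plasterer's float, lying in the crate handle up. Plate 200 (x) x 100 (y) x 10 mm thick; origin at the centre of its flat working face (underside), z toward the handle. Same end for end: either end may be the foot. 0.17 to 0.35 kg, balanced under mid handle. Leaning properly it stands 25 degrees from vertical, origin 42 mm in front of the panel, 91 mm above the ledge.
- float_handle (a point): Centre of the float's handle bar, 53 mm above the working face at mid length. The bar runs along x: 120 mm long, 26 mm wide (y), from 41 to 65 mm above the working face, on two posts 22 mm long at x = +-47 mm. The space under the bar between the posts is 31 mm high.
- float_end_a (a point): Middle of the end edge of the float's working face at x = -100 mm.
- float_end_b (a point): Middle of the end edge of the float's working face at x = +100 mm.
- left_float: Float identical to float, loose, leaning in another bay (x axis up along the plate, z out through the handle). Bystander, not to be disturbed.
- right_float: A second such float leaning in the remaining bay. Bystander.
- pointed: Float with a pointed nose, in the crate beside the rectangular one (either side), handle up: 200 mm long (the last 50 mm at +x taper to a point), 100 mm wide, 10 mm thick, same handle, centred at x = -12 mm. Origin on the underside. Bystander, stays in the crate.
- cartridge: White sealant cartridge lying across the end of the crate, 45 mm diameter, 205 mm long with nozzle, along its y axis; origin under its middle. Bystander, stays in the crate.
- crate: Open grey plastic crate, fixed, 310 (x) x 290 (y) x 70 mm high, walls and floor 5 mm; origin at the centre of its underside. The floats lie side by side roughly along x, near x = -35 mm, y = +67 and -67 mm; the cartridge at the +x end.
Things that resemble listed ones, but are neither listed nor needed, are in the scene too. What is shaped like the float but black is not meant.

How it is judged:
By the outcome, as a careful person would: the job done as asked, in the order asked, and still so for the second after the job is handed in, with the robot touching nothing.
It also fails if it takes over 58 s, if anything falls off the work surface, if the arm or the gripper's body presses on something with over 40 N, if the wrist force passes 120 N, or if a joint passes its speed limit or range.

## Working session

There is one attempt and no reset: what is moved stays moved. The work goes in short steps, Python scripts to look and compute and a tool call to move; the robot and the scene stay as the last step left them, time stands still between calls to the robot, and variables do not carry over. Pictures are saved under pics/ and viewed, and the job is handed in when it is done.

Besides the shell and the picture viewer there is one more tool, called after "Emit:" as name(argument=value, ...) on one line, values as JSON. arm_command: Moves the arm, as the interface text tells. Its arguments: {"type":"object","properties":{"delta_pos":{"type":"array","items":{"type":"array","items":{"type":"number","minimum":-1,"maximum":1}}},"angular":{"type":"array","items":{"type":"array","items":{"type":"number","minimum":-1,"maximum":1}}},"claw":{"type":"array","items":{"type":"number"}}},"required":["delta_pos","angular","claw"]}

```bash
ls; mkdir -p pics; python3 - <<'E'
from plant import ctrl
import cv2
s=ctrl.read_state();print(s)
for n in("side","top"):
    im=ctrl.capture(n);cv2.imwrite(f"pics/{n}0.png",im[:,:,::-1])
    c=ctrl.get_calibration(n);print(n,c)
E
```

```text
pics
{'time_s': 0.0, 'joint_pos': array([-1.37901217e+00,  1.50986477e-01,  1.43796146e+00,  2.34600239e-06,
        1.55380591e+00, -1.34005746e-01]), 'qvel': array([ 0.00039855,  0.00062407,  0.00037701,  0.0009044 , -0.00060521,
       -0.00142063]), 'tau': array([ 1.60457424e-03, -7.13042879e+01, -5.70874035e+01, -2.14075362e-04,
        8.93886492e-03, -2.02017475e-06]), 'eef_pos': array([ 0.18396905, -0.54454121,  0.23070982]), 'ee_rot': array([[ 9.47398237e-01,  3.20057077e-01, -2.19033514e-04],
       [ 3.20057113e-01, -9.47397564e-01,  1.14035265e-03],
       [ 1.57466118e-04, -1.15047132e-03, -9.99999326e-01]]), 'force': array([-0.40148526, -0.20217096, -0.47339957]), 'torque': array([-0.04036989,  0.07632745, -0.02595703]), 'gripper_width': 0.08572672644769712}
side {'intrinsics': array([[391.44497999,   0.        , 258.906821  ],
       [  0.        , 391.44497999, 194.90128159],
       [  0.        ,   0.        ,   1.        ]]), 'extrinsics': array([[-0.94687132, -0.23858463,  0.21566658,  0.17143956],
       [-0.32159297,  0.69496381, -0.64311995,  0.93879045],
       [ 0.00355807, -0.67830869, -0.73476844,  0.98921189],
       [ 0.        ,  0.        ,  0.        ,  1.        ]])}
top {'intrinsics': array([[443.79185299,   0.        , 255.77086559],
       [  0.        , 443.79185299, 191.29102629],
       [  0.        ,   0.        ,   1.        ]]), 'extrinsics': array([[-0.01162392, -0.98423874,  0.17646242,  0.15972295],
       [-0.9999234 ,  0.01219178,  0.00213408,  0.14284639],
       [-0.00425183, -0.1764241 , -0.98430506,  1.64474909],
       [ 0.        ,  0.        ,  0.        ,  1.        ]])}
```

View pics/side0.png

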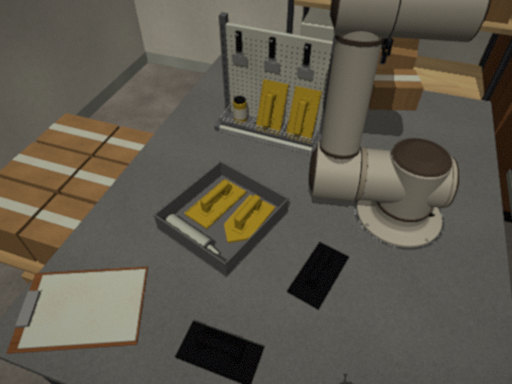

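View pics/top0.png

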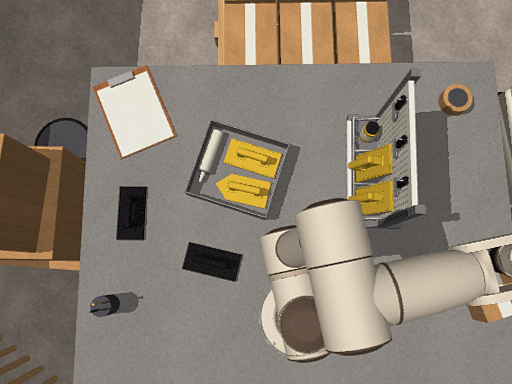

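```bash
python3 - <<'E'
from plant import ctrl
import cv2,numpy as np,pickle
im={n:cv2.imread(f"pics/{n}0.png") for n in("side","top")}
M={}
for n in im:
    for t in("display","tub","float","pointed","crate","left_float"):
        r=ctrl.masks_of(t,n)
        for k in r: print(n,t,round(k["confidence"],2),k["bbox"],k["pixels"].sum())
        M[n,t]=r
pickle.dump(M,open("m0.pkl","wb"))
def crop(n,x,y,w,h,s):
    c=cv2.resize(im[n][y:y+h,x:x+w],None,fx=s,fy=s,interpolation=cv2.INTER_CUBIC);cv2.imwrite(f"pics/{n}c_{x}.png",c)
crop("side",210,5,140,150,4);crop("side",145,155,150,120,5)
crop("top",335,60,100,180,3.3);crop("top",175,110,130,115,5)
E
```

```text
side display 0.65 [216.2, 10.8, 333.9, 157.4] 8835
side display 0.43 [285.5, 84.7, 325.7, 142.5] 1395
side tub 0.65 [230.6, 93.9, 249.0, 119.0] 318
side tub 0.2 [186.0, 179.9, 244.2, 231.5] 1509
side float 0.88 [290.6, 242.7, 346.4, 309.3] 2170
side float 0.87 [177.3, 322.6, 265.5, 381.7] 3275
side float 0.82 [186.4, 175.5, 244.9, 228.9] 1455
side float 0.71 [253.5, 76.0, 288.7, 133.1] 1261
side float 0.37 [216.4, 14.2, 335.1, 154.8] 8994
side pointed 0.6 [226.6, 192.8, 275.0, 243.5] 1395
side crate 0.57 [152.9, 159.9, 288.7, 276.7] 4915
side left_float 0.57 [254.7, 78.2, 290.0, 131.7] 1233
top display 0.67 [346.2, 69.1, 427.2, 229.3] 6134
top tub 0.55 [359.1, 120.1, 378.6, 145.7] 266
top float 0.78 [221.5, 139.5, 284.0, 178.9] 1330
top float 0.68 [181.0, 242.9, 240.7, 281.8] 1589
top float 0.57 [116.0, 184.9, 144.5, 242.3] 1499
top pointed 0.61 [216.2, 173.8, 268.1, 207.1] 1208
top crate 0.69 [184.5, 117.8, 290.3, 217.2] 3571
top crate 0.61 [199.8, 130.5, 222.5, 180.9] 479
top left_float 0.7 [342.7, 143.0, 390.6, 179.7] 1173
top left_float 0.5 [342.8, 68.6, 426.6, 229.9] 5960
```

```bash
ls pics
```

```text
side0.png
sidec_145.png
sidec_210.png
top0.png
topc_175.png
topc_335.png
```

View pics/sidec_210.png

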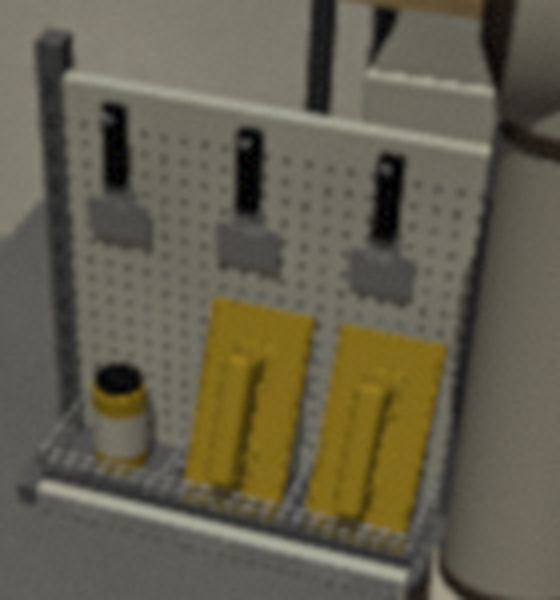

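View pics/topc_335.png

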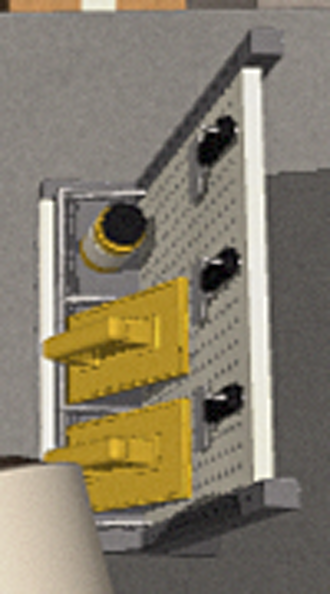

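View pics/sidec_145.png

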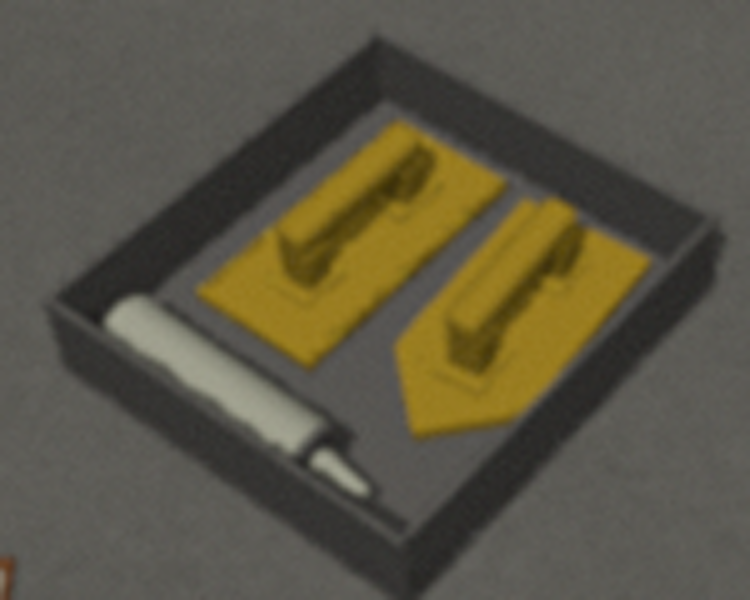

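View pics/topc_175.png

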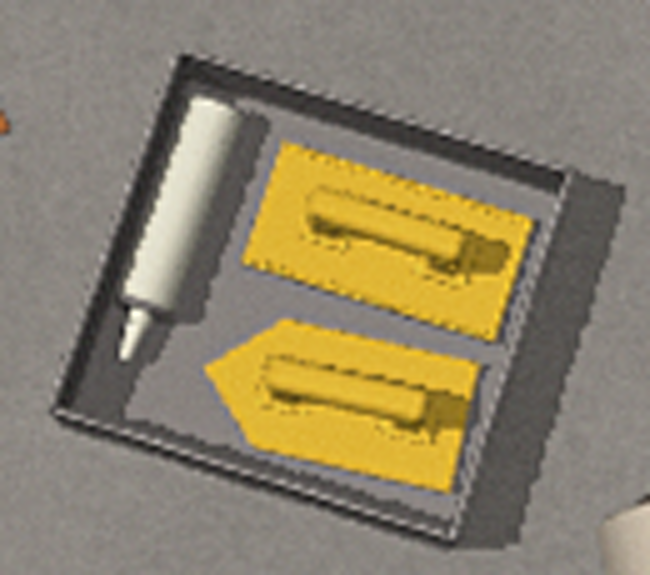

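```bash
cat > h.py <<'E'
from plant import ctrl
import cv2,numpy as np
from scipy.optimize import least_squares
C={n:ctrl.get_calibration(n) for n in("side","top")}
def proj(n,P):
    P=np.atleast_2d(P);T=np.linalg.inv(C[n]["extrinsics"]);p=P@T[:3,:3].T+T[:3,3]
    q=p@np.array(C[n]["intrinsics"]).T;return q[:,:2]/q[:,2:]
def Rz(a):c,s=np.cos(a),np.sin(a);return np.array([[c,-s,0],[s,c,0],[0,0,1.]])
def W(p,L,z=0):return np.atleast_2d(L)@Rz(p[2]).T+[p[0],p[1],z]
def px(crop,s,ox,oy):return (np.array(crop,float)+.5)/s-.5+[ox,oy]
def fit(obs,p0,z=0): # obs: list (cam,pix Nx2,local Nx3)
    f=lambda p:np.concatenate([(proj(n,W(p,L,z))-u).ravel() for n,u,L in obs])
    r=least_squares(f,p0);return r.x,r.fun
E
cat > f1.py <<'E'
from h import *
a=.155;b=.145
# crate: x axis toward cartridge
Lc=np.array([[a,-b,.07],[-a,-b,.07],[-a,b,.07],[a,b,.07]])
# which sign of y: determine by handedness: +x = image left(+Y world) ; +y = z cross x = -X world = image down
top=px([(183,57),(568,178),(453,543),(57,412)],5,175,110)
side=px([(52,303),(378,38),(718,225),(405,540)],5,145,155)
pc,r=fit([("top",top,Lc),("side",side,Lc)],[.5,.2,1.6]);print("crate",pc,np.round(r,1))
Lf=np.array([[.1,-.05,.01],[-.1,-.05,.01],[-.1,.05,.01],[.1,.05,.01]])
t=px([(283,142),(532,218),(495,340),(245,265)],5,175,110)
s=px([(198,292),(400,122),(505,185),(315,365)],5,145,155)
pf,r=fit([("top",t,Lf),("side",s,Lf)],[.5,.2,1.6],.005);print("float",pf,np.round(r,1))
Lp=np.array([[0,.1905,.39],[0,-.1905,.39]])
obs=[("top",px([(245,68),(253,480)],3.3,335,60),Lp),("side",px([(66,92),(490,155)],4,210,5),Lp)]
pd,r=fit(obs,[.5,-.3,-1.6]);print("disp",pd,np.round(r,1))
E
python3 f1.py
cat > ov.py <<'E'
from h import *
import sys
def lines(im,n,p,segs,z,s,o,col):
    for A,B in segs:
        q=(proj(n,W(p,[A,B],z))-o+.5)*s-.5
        cv2.line(im,tuple(int(v) for v in np.round(q[0])),tuple(int(v) for v in np.round(q[1])),col,1)
def box(x0,x1,y0,y1,z0,z1):
    c=[(x,y,z) for x in(x0,x1) for y in(y0,y1) for z in(z0,z1)]
    return [(a,b) for i,a in enumerate(c) for b in c[i+1:] if sum(u!=v for u,v in zip(a,b))==1]
E
python3 - <<'E'
exec(open('f1.py').read());from ov import *
D=box(0,0.0001,-.1905,.1905,.03,.39)+[((-.0936,-.1875,z),(-.0936,.1875,z)) for z in(.03,.066)]+[((-.0936,y,z),(0,y,z)) for y in(-.1875,-.0625,.0625,.1875) for z in(.03,.066)]+[((-.112,-.19,0),(-.112,.19,0))]
for n,o,s,wh,tag in(("side",(210,5),4,(140,150),"D"),("top",(335,60),3.3,(100,180),"D"),("side",(145,155),5,(150,120),"C"),("top",(175,110),5,(130,115),"C")):
    im=cv2.imread(f"pics/{n}0.png")[o[1]:o[1]+wh[1],o[0]:o[0]+wh[0]];im=cv2.resize(im,None,fx=s,fy=s,interpolation=cv2.INTER_CUBIC)
    lines(im,n,pd,D,0,s,np.array(o),(0,0,255));lines(im,n,pc,box(-.155,.155,-.145,.145,0,.07),0,s,np.array(o),(255,0,0));lines(im,n,pf,box(-.1,.1,-.05,.05,0,.01)+box(-.06,.06,-.013,.013,.041,.065),.005,s,np.array(o),(0,255,0))
    cv2.imwrite(f"pics/ov_{n}{tag}.png",im)
E
```

```text
crate [0.53019681 0.21424306 1.24453516] [-1.6 -2.1  1.1 -1.4 -0.   0.3 -2.7  0.  -0.7 -0.8  1.1 -2.   2.  -1.8
  0.9  1.3]
float [0.58169877 0.1600563  1.2553185 ] [-0.5 -0.2 -0.1 -0.2 -0.4  0.  -1.1 -0.4  0.3 -0.1 -0.2 -0.8  1.2 -1.
 -0.  -0.1]
disp [ 0.52740602 -0.30611295 -1.61761662] [-1.  -0.  -0.1  0.7 -0.5 -3.5  0.2 -0. ]
crate [0.53019681 0.21424306 1.24453516] [-1.6 -2.1  1.1 -1.4 -0.   0.3 -2.7  0.  -0.7 -0.8  1.1 -2.   2.  -1.8
  0.9  1.3]
float [0.58169877 0.1600563  1.2553185 ] [-0.5 -0.2 -0.1 -0.2 -0.4  0.  -1.1 -0.4  0.3 -0.1 -0.2 -0.8  1.2 -1.
 -0.  -0.1]
disp [ 0.52740602 -0.30611295 -1.61761662] [-1.  -0.  -0.1  0.7 -0.5 -3.5  0.2 -0. ]
```

View pics/ov_sideD.png

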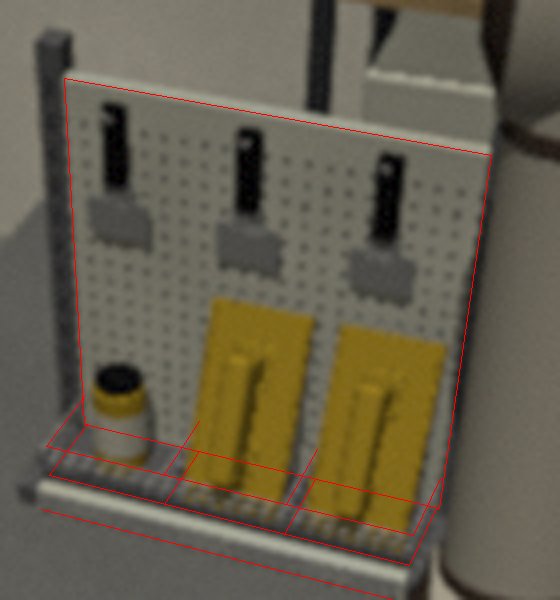

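View pics/ov_topD.png

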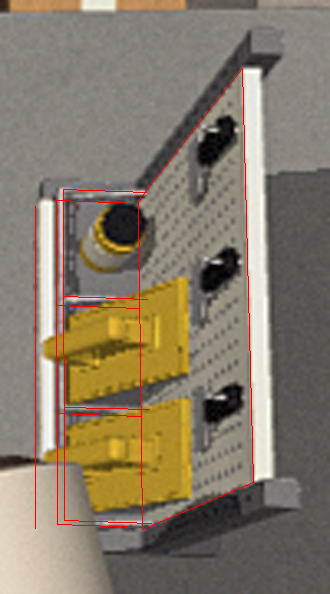

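View pics/ov_sideC.png

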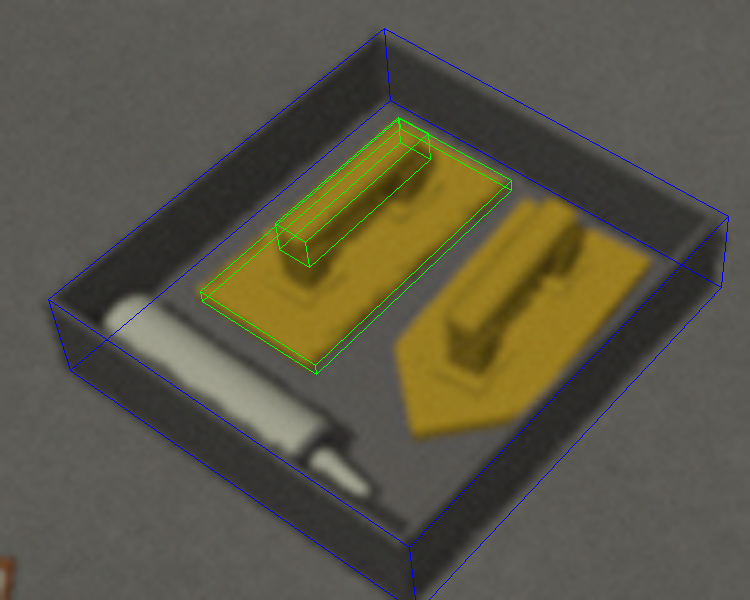

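View pics/ov_topC.png

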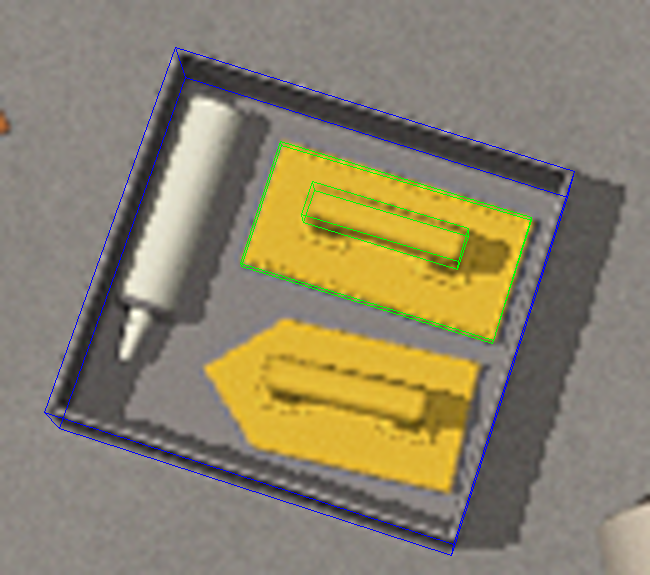

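```bash
cat >> h.py <<'E'
PD=np.array([0.5274,-0.3061,-1.6176]);PF=np.array([.5817,.1600,1.2553]);PC=np.array([.5302,.2142,1.2445])
from scipy.spatial.transform import Rotation as Ro
def tri(obs):
    f=lambda p:np.concatenate([proj(n,p)[0]-u for n,u in obs]);r=least_squares(f,[.6,-.2,.1]);return r.x,r.fun
def need(pos,R):
    s=ctrl.read_state();d=np.array(pos)-s["eef_pos"];w=Ro.from_matrix(np.array(R)@np.array(s["ee_rot"]).T).as_rotvec()
    print("t",round(s["time_s"],2),"units pos",np.round(d/.04,2),"ang",np.round(w/.1,2),"q",np.round(s["joint_pos"],3),"F",np.round(s["force"],1),"w",round(s["gripper_width"],4))
def toD(p):return (np.array(p)-[PD[0],PD[1],0])@Rz(PD[2])
def Rtub(t): # tool pose in display frame: tilt t from vertical toward +x display; tool y along +y display
    z=np.array([np.sin(t),0,-np.cos(t)]);y=np.array([0,1.,0]);x=np.cross(y,z)
    return Rz(PD[2])@np.column_stack([x,y,z])
E
python3 - <<'E'
from h import *
p,r=tri([("top",px([(124,221)],3.3,335,60)[0]),("side",px([(119,377)],4,210,5)[0])]);print(p,r,toD(p))
# top only at z=.13
o=least_squares(lambda q:proj("top",[q[0],q[1],.13])[0]-px([(124,221)],3.3,335,60)[0],[.6,-.25]).x;print(o,toD([*o,.13]))
R=Rtub(np.radians(35));np.set_printoptions(precision=3,suppress=True)
print(R)
c=W(PD,[-.06,.125,.105])[0];print(c)
E
```

```text
[ 0.66027452 -0.27186846  0.12625343] [ 0.04404533  0.20395025 -0.21833028 -0.05982749] [-0.0404108   0.13112744  0.12625343]
[ 0.65979766 -0.27073258] [-0.04152313  0.13059795  0.13      ]
[[ 0.038  0.999 -0.027]
 [ 0.818 -0.047 -0.573]
 [-0.574  0.    -0.819]]
[ 0.655 -0.252  0.105]
```

Emit:
arm_command(delta_pos=[[-0.15, 0.9, 0.4], [-0.15, 0.9, 0.4], [-0.15, 0.9, 0.4], [-0.15, 0.9, 0.4], [-0.15, 0.9, 0.4], [-0.1, 0.8, 0.3], [0.6, 0.85, 0], [0.6, 0.85, 0], [0.6, 0.85, 0], [0.6, 0.85, 0]], angular=[[0, 0, 0.8], [0, 0, 0.8], [0, 0, 0.8], [0, 0, 0.8], [0, 0, 0.8], [0, 0, 0.8], [0, 0, 0.8], [0, 0, 0.8], [0, 0, 0.8], [0, 0, 0.8]], claw=[0.85, 0.85, 0.85, 0.85, 0.85, 0.85, 0.85, 0.85, 0.85, 0.85])

```text
time_s: 1.7
eef_pos: [0.2432, -0.186, 0.3245]
ee_rot: [[0.412, 0.911, -0.001], [0.911, -0.412, -0.002], [-0.003, -0.0, -1.0]]
force: [1.0, -0.9, -0.5]
gripper_width: 0.0726
```

```bash
python3 - <<'E'
from h import *
need([.55,-.12,.24],Rtub(np.radians(35)));print(ctrl.read_state()["eef_pos"])
E
```

```text
t 1.7 units pos [ 7.67  1.65 -2.11] ang [-5.95  1.43  3.66] q [-0.904 -0.444  1.765 -0.003  1.819 -0.479] F [ 1.  -0.9 -0.5] w 0.0726
[ 0.24322299 -0.18603909  0.32447204]
```

Emit:
arm_command(delta_pos=[[0.8, 0.7, 0], [0.8, 0.7, 0], [0.85, 0.3, -0.2], [0.85, 0, -0.3], [0.85, 0, -0.3], [0.85, 0, -0.3], [0.85, 0, -0.3], [0.85, 0, -0.3], [0.85, 0, -0.3], [0.2, 0, 0]], angular=[[-0.6, 0.15, 0.4], [-0.6, 0.15, 0.4], [-0.6, 0.15, 0.4], [-0.6, 0.15, 0.4], [-0.6, 0.15, 0.4], [-0.6, 0.15, 0.4], [-0.6, 0.15, 0.4], [-0.6, 0.15, 0.4], [-0.6, 0.15, 0.4], [-0.6, 0.15, 0.2]], claw=[0.85, 0.85, 0.85, 0.85, 0.85, 0.85, 0.85, 0.85, 0.85, 0.85])

```text
time_s: 2.7
eef_pos: [0.5402, -0.1321, 0.2453]
ee_rot: [[0.034, 0.999, -0.025], [0.83, -0.043, -0.556], [-0.557, -0.002, -0.831]]
force: [-0.0, -0.4, -0.5]
gripper_width: 0.0725
```

```bash
python3 - <<'E'
from h import *
need([.662,-.213,.186],Rtub(np.radians(35)));print(ctrl.read_state()["eef_pos"])
E
```

```text
t 2.7 units pos [ 3.05 -2.02 -1.48] ang [-0.2  -0.01 -0.04] q [-0.054  0.117  1.558 -0.593  1.48   0.047] F [-0.  -0.4 -0.5] w 0.0725
[ 0.54018631 -0.13206393  0.2453183 ]
```

Emit:
arm_command(delta_pos=[[0.76, -0.5, -0.37], [0.76, -0.5, -0.37], [0.76, -0.5, -0.37], [0.76, -0.5, -0.37], [0.1, 0, 0]], angular=[[-0.1, 0, 0], [-0.1, 0, 0], [0, 0, 0], [0, 0, 0], [0, 0, 0]], claw=[0.85, 0.85, 0.85, 0.85, 0.85])

```text
time_s: 3.2
eef_pos: [0.6716, -0.2122, 0.181]
ee_rot: [[0.027, 0.999, -0.024], [0.817, -0.036, -0.575], [-0.576, -0.004, -0.818]]
force: [0.0, 0.8, -1.4]
gripper_width: 0.0728
```

```bash
python3 - <<'E'
from h import *
need([.6595,-.286,.0850],Rtub(np.radians(35)));print(ctrl.read_state()["eef_pos"])
im=ctrl.capture("side");cv2.imwrite("pics/s1.png",cv2.resize(im[0:200,150:400,::-1],None,fx=3,fy=3,interpolation=cv2.INTER_CUBIC))
im=ctrl.capture("top");cv2.imwrite("pics/t1.png",cv2.resize(im[40:240,280:480,::-1],None,fx=3,fy=3,interpolation=cv2.INTER_CUBIC))
E
```

```text
t 3.2 units pos [-0.3  -1.84 -2.4 ] ang [ 0.02 -0.04 -0.11] q [-1.530e-01  4.200e-01  1.317e+00 -6.230e-01  1.372e+00 -1.000e-03] F [ 0.   0.8 -1.4] w 0.0728
[ 0.67164795 -0.21222174  0.18095834]
```

View pics/s1.png

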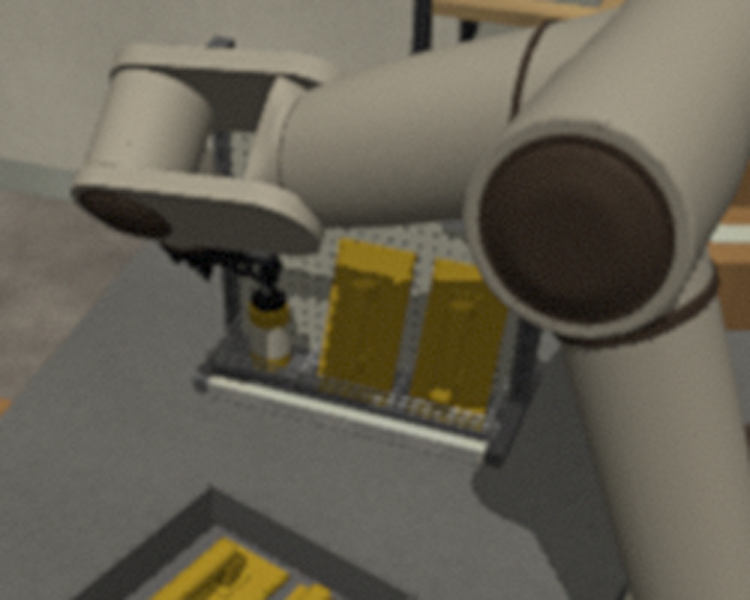

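View pics/t1.png

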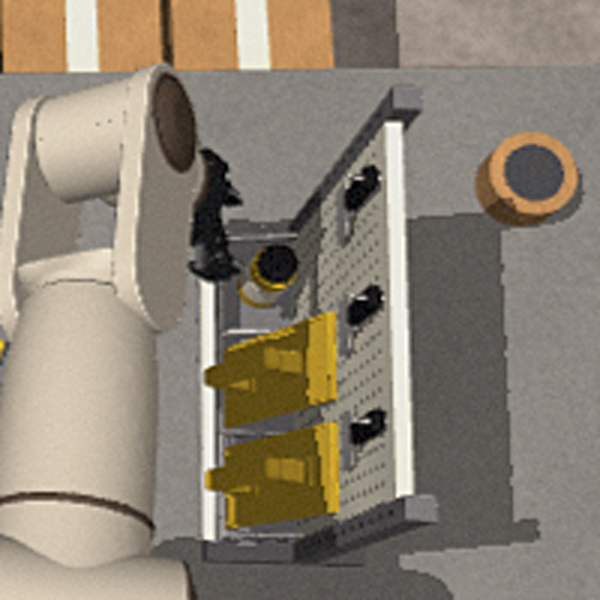

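```bash
python3 - <<'E'
from h import *
s=ctrl.read_state();p=s["eef_pos"];R=s["ee_rot"]
for w in(-.05,0,.05): print(w,(proj("top",p+R[:,1]*w)[0]-[280,40])*3,(proj("side",p+R[:,1]*w)[0]-[150,0])*3)
E
```

```text
-0.05 [236.20010971 278.42254597] [278.01217454 289.92473352]
0 [235.42532371 236.5874674 ] [240.26376914 281.71512411]
0.05 [234.65953849 195.23839211] [203.13948493 273.64125001]
```

Emit:
arm_command(delta_pos=[[-0.3, -0.2, -0.25], [0, -0.5, -0.65], [0, -0.5, -0.65], [0, -0.4, -0.55], [0, -0.2, -0.3]], angular=[[0, 0, -0.1], [0, 0, 0], [0, 0, 0], [0, 0, 0], [0, 0, 0]], claw=[0.85, 0.85, 0.85, 0.85, 0.85])

```text
time_s: 3.8
eef_pos: [0.6576, -0.2799, 0.093]
ee_rot: [[0.038, 0.999, -0.017], [0.816, -0.041, -0.576], [-0.577, 0.008, -0.817]]
force: [0.1, 0.8, -0.3]
gripper_width: 0.0725
```

```bash
python3 - <<'E'
from h import *
need([.6595,-.286,.0850],Rtub(np.radians(35)))
im=ctrl.capture("side");cv2.imwrite("pics/s2.png",cv2.resize(im[50:150,180:320,::-1],None,fx=5,fy=5,interpolation=cv2.INTER_CUBIC))
im=ctrl.capture("top");cv2.imwrite("pics/t2.png",cv2.resize(im[90:190,330:430,::-1],None,fx=5,fy=5,interpolation=cv2.INTER_CUBIC))
E
```

```text
t 3.8 units pos [ 0.05 -0.15 -0.2 ] ang [ 0.04  0.08 -0.05] q [-0.256  0.47   1.434 -0.656  1.171  0.031] F [ 0.1  0.8 -0.3] w 0.0725
```

View pics/s2.png

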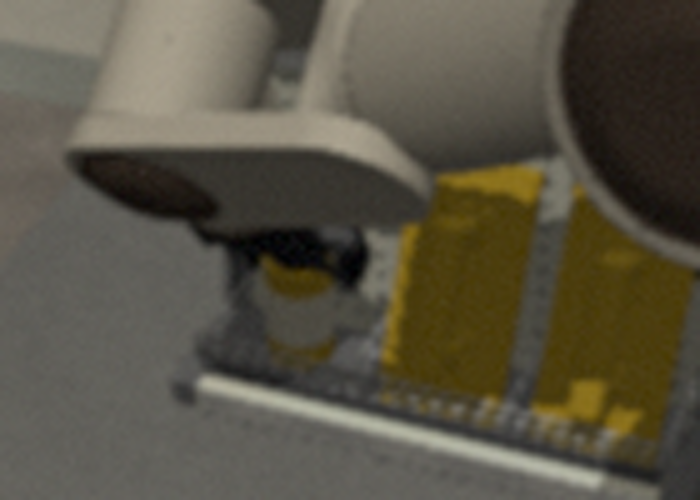

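View pics/t2.png

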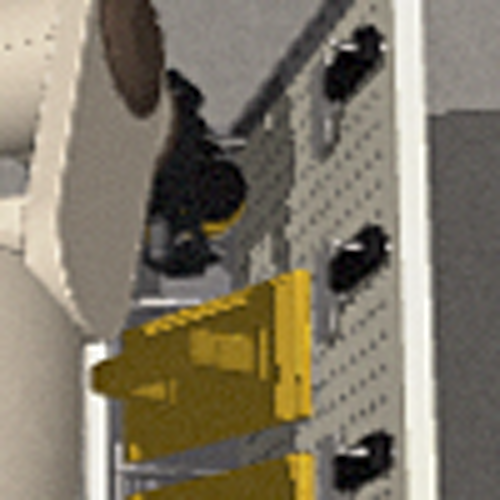

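Emit:
arm_command(delta_pos=[[0.05, -0.15, -0.2], [0, 0, 0], [0, 0, 0], [0, 0, 0], [0, 0, 0], [0, 0, 0]], angular=[[0, 0, 0], [0, 0, 0], [0, 0, 0], [0, 0, 0], [0, 0, 0], [0, 0, 0]], claw=[0.85, 0.85, 0, 0, 0, 0])

```text
time_s: 4.5
eef_pos: [0.6617, -0.2835, 0.0896]
ee_rot: [[0.04, 0.999, -0.012], [0.816, -0.039, -0.577], [-0.577, 0.013, -0.816]]
force: [0.3, -0.5, -1.0]
gripper_width: 0.0531
```

Emit:
arm_command(delta_pos=[[0, 0, 0.5], [0, 0, 0.8], [0, 0.3, 0.8], [-0.1, 0.9, 0.3], [-0.5, 0.8, 0], [-0.8, 0.8, 0], [-0.9, 0.8, 0], [-0.9, 0.8, 0], [-0.9, 0.5, 0], [-0.9, 0, 0]], angular=[[0, 0, 0], [0, 0, 0], [0, 0, 0], [0, 0, 0], [0, 0, 0], [0, 0, 0], [0, 0, 0], [0, 0, 0], [0, 0, 0], [0, 0, 0]], claw=[0, 0, 0, 0, 0, 0, 0, 0, 0, 0])

```text
time_s: 5.5
eef_pos: [0.4564, -0.0818, 0.2019]
ee_rot: [[0.046, 0.999, -0.004], [0.817, -0.04, -0.576], [-0.575, 0.023, -0.818]]
force: [0.1, -1.2, -0.6]
gripper_width: 0.053
```

```bash
python3 - <<'E'
from h import *
need([.42,-.085,.061],Rtub(np.radians(35)))
im=ctrl.capture("side");cv2.imwrite("pics/s3.png",im[:,:,::-1])
im=ctrl.capture("top");cv2.imwrite("pics/t3.png",im[:,:,::-1])
E
```

```text
t 5.5 units pos [-0.91 -0.08 -3.52] ang [ 0.03  0.23 -0.07] q [ 0.059 -0.023  1.802 -0.618  1.438  0.214] F [ 0.1 -1.2 -0.6] w 0.053
```

View pics/s3.png

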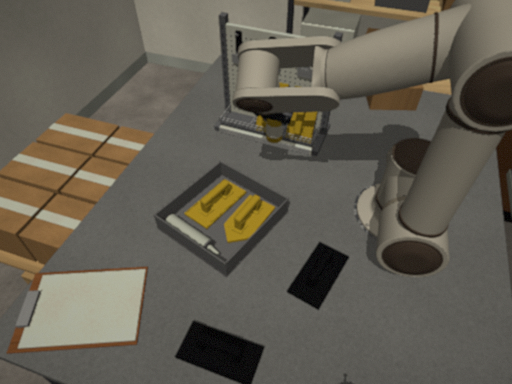

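View pics/t3.png

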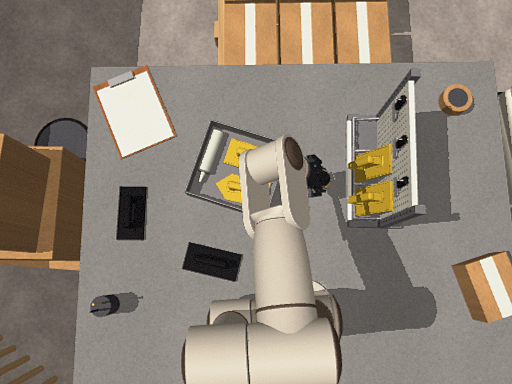

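Emit:
arm_command(delta_pos=[[-0.45, 0, -0.6], [-0.4, 0, -0.9], [0, 0, -0.9], [0, 0, -0.6], [0, 0, -0.25], [0, 0, 0]], angular=[[0, 0.12, 0], [0, 0, 0], [0, 0, 0], [0, 0, 0], [0, 0, 0], [0, 0, 0]], claw=[0, 0, 0, 0, 0, 0])

```text
time_s: 6.2
eef_pos: [0.4231, -0.0826, 0.0775]
ee_rot: [[0.047, 0.999, -0.003], [0.817, -0.04, -0.575], [-0.574, 0.025, -0.818]]
force: [0.1, -0.0, -0.9]
gripper_width: 0.053
```

```bash
python3 - <<'E'
from h import *
need([.42,-.085,.060],Rtub(np.radians(35)));print(ctrl.read_state()["eef_pos"])
im=ctrl.capture("side");cv2.imwrite("pics/s4.png",cv2.resize(im[80:220,200:360,::-1],None,fx=4,fy=4,interpolation=cv2.INTER_CUBIC))
E
```

```text
t 6.2 units pos [-0.08 -0.06 -0.44] ang [ 0.02  0.24 -0.07] q [ 0.061  0.045  2.014 -0.659  1.213  0.388] F [ 0.1 -0.  -0.9] w 0.053
[ 0.42308158 -0.08258754  0.07750703]
```

View pics/s4.png

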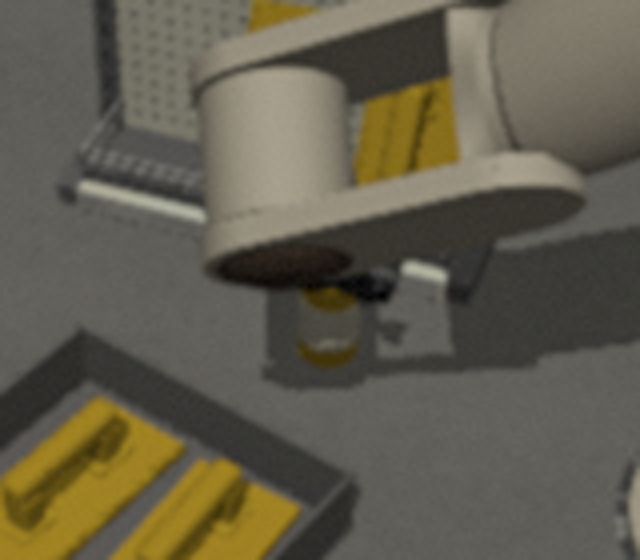

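Emit:
arm_command(delta_pos=[[0, 0, -0.2], [0, 0, -0.12], [0, 0, -0.1], [0, 0, -0.02]], angular=[[0, 0.12, 0], [0, 0.1, 0], [0, 0, 0], [0, 0, 0]], claw=[0, 0, 0, 0])

```text
time_s: 6.65
eef_pos: [0.4259, -0.0826, 0.0629]
ee_rot: [[0.036, 0.999, -0.017], [0.817, -0.04, -0.575], [-0.575, 0.007, -0.818]]
force: [-0.4, -0.3, -1.6]
gripper_width: 0.0531
```

Emit:
arm_command(delta_pos=[[0, 0, -0.08], [0, 0, -0.04], [0, 0, 0]], angular=[[0, -0.05, 0], [0, 0, 0], [0, 0, 0]], claw=[0, 0, 0])

```text
time_s: 6.95
eef_pos: [0.4262, -0.0828, 0.0586]
ee_rot: [[0.04, 0.999, -0.012], [0.817, -0.04, -0.576], [-0.576, 0.013, -0.818]]
force: [-0.7, 0.2, -0.8]
gripper_width: 0.0528
```

Emit:
arm_command(delta_pos=[[0, 0, -0.04], [0, 0, 0]], angular=[[0, 0, 0], [0, 0, 0]], claw=[0, 0])

```text
time_s: 7.15
eef_pos: [0.4264, -0.0833, 0.0589]
ee_rot: [[0.041, 0.999, -0.011], [0.815, -0.04, -0.578], [-0.578, 0.014, -0.816]]
force: [-0.5, 0.6, -1.7]
gripper_width: 0.0528
```

Emit:
arm_command(delta_pos=[[0, 0, -0.08], [0, 0, 0]], angular=[[0, 0, 0], [0, 0, 0]], claw=[0, 0])

```text
time_s: 7.35
eef_pos: [0.4271, -0.0841, 0.0585]
ee_rot: [[0.043, 0.999, -0.01], [0.813, -0.041, -0.581], [-0.581, 0.017, -0.814]]
force: [-0.4, -0.4, -1.9]
gripper_width: 0.0528
```

Emit:
arm_command(delta_pos=[[0, 0, 0.05], [0, 0, 0], [0, 0, 0], [0, 0.25, 0.35], [0, 0.45, 0.65], [0, 0.5, 0.75], [0, 0.5, 0.75]], angular=[[0, 0, 0], [0, 0, 0], [0, 0, 0], [0, 0, 0], [0, 0, 0], [0, 0, 0], [0, 0, 0]], claw=[0.85, 0.85, 0.85, 0.85, 0.85, 0.85, 0.85])

```text
time_s: 8.05
eef_pos: [0.4241, -0.0158, 0.1595]
ee_rot: [[0.041, 0.999, -0.018], [0.813, -0.044, -0.581], [-0.581, 0.009, -0.814]]
force: [0.2, -0.9, -0.6]
gripper_width: 0.0724
```

```bash
python3 - <<'E'
from h import *
s=ctrl.read_state();print(s["time_s"],s["force"],s["eef_pos"],s["joint_pos"])
im=ctrl.capture("side");cv2.imwrite("pics/s5.png",im[:,:,::-1])
E
```

```text
8.05 [ 0.22065356 -0.85381978 -0.58882218] [ 0.42408279 -0.01582017  0.15949772] [ 2.12797320e-01  1.70643219e-03  1.87188977e+00 -6.03061970e-01
  1.46187842e+00  3.87127060e-01]
```

View pics/s5.png

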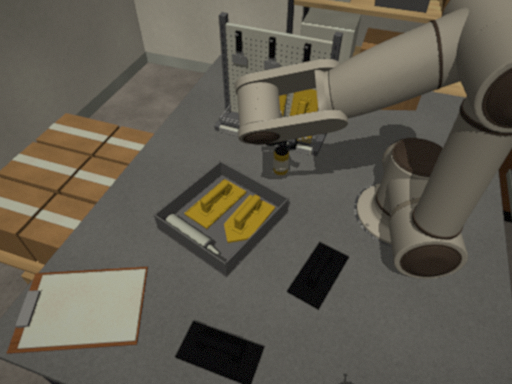

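```bash
cat > kin.py <<'E'
import numpy as np
from scipy.optimize import least_squares
from scipy.spatial.transform import Rotation as Ro
def rx(a):return Ro.from_rotvec([a,0,0]).as_matrix()
def ry(a):return Ro.from_rotvec([0,a,0]).as_matrix()
def rz(a):return Ro.from_rotvec([0,0,a]).as_matrix()
V=np.array
def fk(q,P,s4=1,s6=1):
    a1,d1,L2,a3,L3,b,d6,c=P
    R=rz(q[0]);p=V([0,0,d1])+R@V([a1,b,0])
    R=R@ry(q[1]);p=p+R@V([0,0,L2])
    R=R@ry(q[2]);p=p+R@V([a3,0,L3])
    R=R@rz(s4*q[3])@ry(q[4]);p=p+R@V([c,0,d6])
    R=R@rz(s6*q[5])
    return p,R
E
cat > fitk.py <<'E'
from kin import *
D=[([-1.37901,.150986,1.437961,0,1.553806,-.134006],[.18397,-.54454,.23071],[[.947398,.320057,0],[.320057,-.947398,.00114],[0,-.00115,-1]]),
([-.904,-.444,1.765,-.003,1.819,-.479],[.24322,-.18604,.32447],[[0.412, 0.911, -0.001], [0.911, -0.412, -0.002], [-0.003, -0.0, -1.0]]),
([-0.054,0.117,1.558,-0.593,1.48,0.047],[.54019,-.13206,.24532],[[0.034, 0.999, -0.025], [0.83, -0.043, -0.556], [-0.557, -0.002, -0.831]]),
([-.153,.42,1.317,-.623,1.372,-.001],[.67165,-.21222,.18096],[[0.027, 0.999, -0.024], [0.817, -0.036, -0.575], [-0.576, -0.004, -0.818]]),
([-0.256,0.47,1.434,-0.656,1.171,0.031],[.6576,-.2799,.093],[[0.038, 0.999, -0.017], [0.816, -0.041, -0.576], [-0.577, 0.008, -0.817]]),
([0.059,-0.023,1.802,-0.618,1.438,0.214],[.4564,-.0818,.2019],[[0.046, 0.999, -0.004], [0.817, -0.04, -0.576], [-0.575, 0.023, -0.818]]),
([0.061,0.045,2.014,-0.659,1.213,0.388],[.42308,-.08259,.07751],[[0.047, 0.999, -0.003], [0.817, -0.04, -0.575], [-0.574, 0.025, -0.818]]),
([.2128,.0017,1.8719,-.60306,1.46188,.38713],[.42408,-.01582,.1595],[[0.041, 0.999, -0.018], [0.813, -0.044, -0.581], [-0.581, 0.009, -0.814]])]
for s4 in(1,-1):
  for s6 in(1,-1):
    f=lambda P:np.concatenate([fk(q,P,s4,s6)[0]-p for q,p,_ in D])
    r=least_squares(f,[0,.3,.4,0,.4,.08,.2,0])
    R=[fk(q,r.x,s4,s6)[1] for q,_,_ in D]
    M=[a.T@V(b) for a,(_,_,b) in zip(R,D)]
    print(s4,s6,np.round(r.x,4),np.abs(r.fun).max(),max(np.abs(m-M[0]).max() for m in M));print(np.round(M[0],2))
E
python3 fitk.py
```

```text
1 1 [-4.000e-04  1.606e-01  4.780e-01  7.060e-02  4.991e-01  7.690e-02
  3.228e-01 -8.000e-04] 0.0003128124733020876 0.0010182459286945888
[[-0. -1. -0.]
 [ 1. -0.  0.]
 [ 0.  0.  1.]]
1 -1 [-4.000e-04  1.606e-01  4.780e-01  7.060e-02  4.991e-01  7.690e-02
  3.228e-01 -8.000e-04] 0.0003128124733020876 0.9657364231465959
[[ 0.26 -0.96 -0.  ]
 [ 0.96  0.26  0.  ]
 [ 0.    0.    1.  ]]
-1 1 [ 0.0635 -0.3747  0.6261  0.2008  0.3028  0.0585 -0.2495 -0.135 ] 0.056684053824395925 0.9333812172782445
[[-0. -1. -0.]
 [ 1. -0.  0.]
 [ 0.  0.  1.]]
-1 -1 [ 0.0635 -0.3747  0.6261  0.2008  0.3028  0.0585 -0.2495 -0.135 ] 0.056684053824395925 0.9341883260445115
[[ 0.26 -0.96 -0.  ]
 [ 0.96  0.26  0.  ]
 [ 0.    0.    1.  ]]
```

```bash
cat >> kin.py <<'E'
PK=V([-.0004,.1606,.4780,.0706,.4991,.0769,.3228,-.0008]);M0=V([[0,-1,0],[1,0,0],[0,0,1.]])
LO=V([-2.8,-.68,.12,-1.39,.16,-2.81]);HI=V([2.8,2.1,2.68,4.53,2.79,2.81])
def FK(q):p,R=fk(q,PK);return p,R@M0
def IK(p,R,q0):
    def f(q):
        pp,RR=FK(q);return np.r_[(pp-p)*10,Ro.from_matrix(R@RR.T).as_rotvec()]
    r=least_squares(f,np.clip(q0,LO+1e-3,HI-1e-3),bounds=(LO,HI));return r.x,np.abs(r.fun).max()
def tool(u,n,phi,sg):
    z=-n*np.cos(phi)-u*np.sin(phi);y=sg*np.cross(n,u);return np.column_stack([np.cross(y,z),y,z])
E
cat > cand.py <<'E'
from h import *; from kin import *
np.set_printoptions(precision=2,suppress=True)
Rd=Rz(PD[2]);q0=ctrl.read_state()["joint_pos"]
def lean(lam,org,phi,sg,dep=.019):
    u=Rd@V([np.sin(lam),0,np.cos(lam)]);n=Rd@V([-np.cos(lam),0,np.sin(lam)])
    R=tool(u,n,phi,sg);o=W(PD,[org])[0];return o+n*.053+R[:,2]*dep,R
def crate(e,phi,sg,dep=.019,up=0):
    u=e*Rz(PF[2])[:,0];n=V([0,0,1.]);R=tool(u,n,phi,sg);o=V([PF[0],PF[1],.005+up]);return o+n*.053+R[:,2]*dep,R
if __name__=="__main__":
  for e in(1,-1):
    for sg in(1,-1):
      for ph in(0,15,30,40):
        phi=np.radians(ph);out=[]
        for p,R in(crate(e,phi,sg),lean(np.radians(8),[-.066,.125,.03+.099+.055],phi,sg),lean(np.radians(25),[-.042,.125,.121],phi,sg)):
            best=min((IK(p,R,s) for s in(q0,V([0,.3,1.6,-1.2,1.3,0]),V([0,.3,1.6,1.5,1.3,0]),V([0,.3,1.6,3,1.3,2]),V([0,.3,1.6,3,1.3,-2]),V([0,.3,1.6,0,1.3,-2]),V([0,.3,1.6,0,1.3,2]))),key=lambda t:t[1]);out.append(best)
        print(e,sg,ph,*[f"{b[1]:.3f}{b[0]}" for b in out])
E
python3 cand.py
```

```text
1 1 0 0.000[ 0.14  0.34  1.61 -0.    1.19 -2.69] 0.013[ 0.04  0.63  1.47 -1.39  1.58  0.53] 0.000[-0.04  0.57  1.48 -1.17  1.38  0.44]
1 1 15 0.000[ 0.25  0.44  1.49 -0.23  1.36 -2.51] 0.000[ 0.01  0.53  1.45 -1.18  1.47  0.4 ] 0.000[-0.1   0.48  1.45 -0.92  1.3   0.26]
1 1 30 0.000[ 0.34  0.56  1.38 -0.41  1.55 -2.4 ] 0.000[-0.05  0.45  1.41 -0.93  1.39  0.23] 0.000[-0.19  0.43  1.41 -0.64  1.27  0.05]
1 1 40 0.000[ 0.39  0.65  1.31 -0.52  1.67 -2.36] 0.000[-0.1   0.41  1.38 -0.75  1.37  0.11] 0.000[-0.26  0.42  1.38 -0.45  1.28 -0.09]
1 -1 0 0.000[ 0.14  0.34  1.61 -0.    1.19  0.46] 0.013[ 0.04  0.63  1.47 -1.39  1.58 -2.61] 0.000[-0.04  0.57  1.48 -1.17  1.38 -2.7 ]
1 -1 15 0.000[ 0.25  0.44  1.49 -0.23  1.36  0.63] 0.000[ 0.01  0.53  1.45 -1.18  1.47 -2.74] 0.041[-0.09  0.48  1.47 -0.96  1.29 -2.81]
1 -1 30 0.000[ 0.34  0.56  1.38 -0.41  1.55  0.74] 0.058[-0.03  0.45  1.44 -0.98  1.38 -2.81] 0.138[-0.14  0.43  1.48 -0.8   1.22 -2.81]
1 -1 40 0.000[ 0.39  0.65  1.31 -0.52  1.67  0.78] 0.116[-0.07  0.41  1.44 -0.86  1.33 -2.81] 0.141[-0.31  0.4   1.37 -0.32  1.28  2.81]
-1 1 0 0.0
[... 381 characters left out ...]
 1.27  0.05]
-1 1 40 0.000[-0.2   0.28  1.86  0.81  1.07 -0.31] 0.000[-0.1   0.41  1.38 -0.75  1.37  0.11] 0.000[-0.26  0.42  1.38 -0.45  1.28 -0.09]
-1 -1 0 0.000[ 0.14  0.34  1.61 -0.    1.19 -2.69] 0.013[ 0.04  0.63  1.47 -1.39  1.58 -2.61] 0.000[-0.04  0.57  1.48 -1.17  1.38 -2.7 ]
-1 -1 15 0.057[ 0.05  0.28  1.7   0.21  1.08 -2.81] 0.000[ 0.01  0.53  1.45 -1.18  1.47 -2.74] 0.041[-0.09  0.48  1.47 -0.96  1.29 -2.81]
-1 -1 30 0.096[-0.17  0.26  1.86  0.74  1.03  2.81] 0.058[-0.03  0.45  1.44 -0.98  1.38 -2.81] 0.138[-0.14  0.43  1.48 -0.8   1.22 -2.81]
-1 -1 40 0.009[-0.2   0.28  1.86  0.82  1.07  2.81] 0.116[-0.07  0.41  1.44 -0.86  1.33 -2.81] 0.141[-0.31  0.4   1.37 -0.32  1.28  2.81]
```

```bash
cat >> cand.py <<'E'
PH=np.radians(20)
E
python3 - <<'E'
from cand import *
p,R=crate(-1,PH,1,.022);print(p,R)
need(p-R[:,2]*.13,R);need(p,R)
print((p-R[:,2]*.13))
E
```

```text
[0.58 0.17 0.04] [[ 0.29  0.95  0.11]
 [ 0.89 -0.31  0.33]
 [ 0.34  0.   -0.94]]
t 8.1 units pos [ 3.61  3.46 -0.11] ang [ 9.57 -1.6  -2.44] q [ 0.22 -0.    1.86 -0.6   1.47  0.39] F [0.8 0.2 7.5] w 0.0725
t 8.1 units pos [ 3.96  4.52 -3.17] ang [ 9.57 -1.6  -2.44] q [ 0.22 -0.    1.86 -0.6   1.47  0.39] F [0.8 0.2 7.5] w 0.0725
[0.57 0.12 0.16]
```

Emit:
arm_command(delta_pos=[[0, 0.2, 0.9], [0.2, 0.4, 0.9], [0.4, 0.4, 0.6], [0.5, 0.4, 0], [0.5, 0.4, 0], [0.5, 0.4, 0], [0.4, 0.3, 0], [0.4, 0.3, 0], [0.4, 0.3, 0], [0.2, 0.2, -0.3]], angular=[[0.9, -0.15, -0.23], [0.9, -0.15, -0.23], [0.9, -0.15, -0.23], [0.9, -0.15, -0.23], [0.9, -0.15, -0.23], [0.9, -0.15, -0.23], [0.9, -0.15, -0.23], [0.9, -0.15, -0.23], [0.9, -0.15, -0.23], [0.9, -0.15, -0.23]], claw=[0.85, 0.85, 0.85, 0.85, 0.85, 0.85, 0.85, 0.85, 0.85, 0.85])

```text
time_s: 9.1
eef_pos: [0.5723, 0.1256, 0.2562]
ee_rot: [[0.28, 0.953, 0.112], [0.904, -0.301, 0.303], [0.322, 0.016, -0.946]]
force: [0.1, 0.6, -0.4]
gripper_width: 0.0732
```

```bash
python3 - <<'E'
from cand import *
p,R=crate(-1,PH,1,.022)
need(p-R[:,2]*.09,R)
E
```

```text
t 9.1 units pos [ 0.05  0.31 -3.36] ang [ 0.25  0.09 -0.09] q [-0.09  0.07  1.51  0.32  1.48  0.2 ] F [ 0.1  0.6 -0.4] w 0.0732
```

Emit:
arm_command(delta_pos=[[0, 0, -0.8], [0, 0.1, -0.9], [0, 0.1, -0.9], [0, 0.1, -0.6], [0, 0, -0.1], [0, 0, 0]], angular=[[0.15, 0.05, -0.05], [0.15, 0.05, -0.05], [0, 0, 0], [0, 0, 0], [0, 0, 0], [0, 0, 0]], claw=[0.85, 0.85, 0.85, 0.85, 0.85, 0.85])

```text
time_s: 9.7
eef_pos: [0.5721, 0.1359, 0.1167]
ee_rot: [[0.3, 0.948, 0.105], [0.888, -0.318, 0.334], [0.35, -0.007, -0.937]]
force: [0.1, -0.4, 0.7]
gripper_width: 0.0728
```

```bash
python3 - <<'E'
from cand import *
p,R=crate(-1,PH,1,.022)
need(p,R)
for n in("side","top"):
    im=ctrl.capture(n);o=(145,135) if n=="side" else(175,100)
    cv2.imwrite(f"pics/{n}6.png",cv2.resize(im[o[1]:o[1]+130,o[0]:o[0]+160,::-1],None,fx=4,fy=4,interpolation=cv2.INTER_CUBIC))
s=ctrl.read_state()
for w in(-.04,0,.04): print((proj("top",s["eef_pos"]+s["ee_rot"][:,1]*w)[0]-[175,100])*4)
E
```

```text
t 9.7 units pos [ 0.3   0.78 -1.98] ang [-0.1  -0.04  0.08] q [-0.09  0.16  1.71  0.37  1.22  0.11] F [ 0.1 -0.4  0.7] w 0.0728
[319.08 252.41]
[332.91 210.71]
[346.62 169.38]
```

View pics/side6.png

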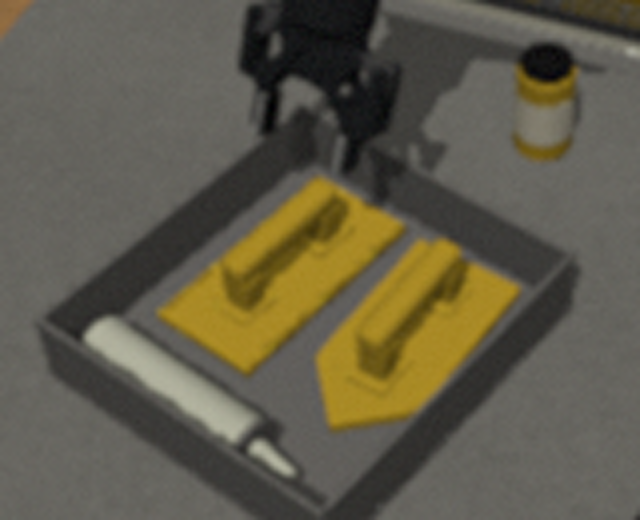

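View pics/top6.png

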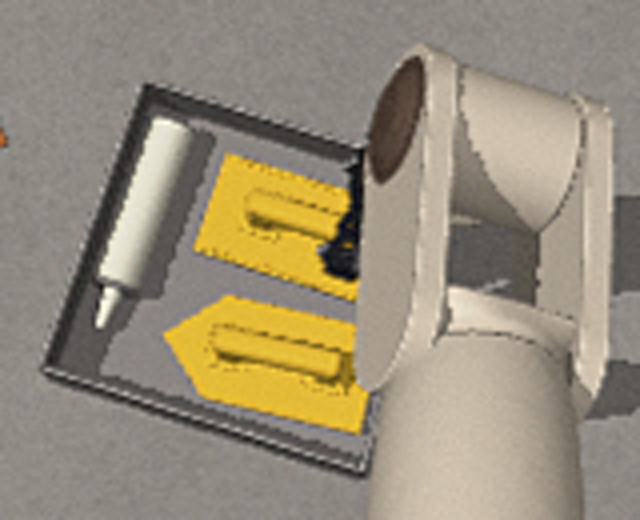

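Emit:
arm_command(delta_pos=[[0.1, 0.25, -0.5], [0.1, 0.25, -0.6], [0.05, 0.2, -0.5], [0.05, 0.1, -0.35], [0, 0, 0]], angular=[[-0.1, 0, 0.08], [0, 0, 0], [0, 0, 0], [0, 0, 0], [0, 0, 0]], claw=[0.85, 0.85, 0.85, 0.85, 0.85])

```text
time_s: 10.3
eef_pos: [0.5897, 0.168, 0.046]
ee_rot: [[0.288, 0.95, 0.117], [0.894, -0.311, 0.324], [0.344, 0.011, -0.939]]
force: [0.0, 0.2, 0.6]
gripper_width: 0.0729
```

```bash
python3 - <<'E'
from cand import *
p,R=crate(-1,PH,1,.022)
need(p,R)
for n in("side",):
    im=ctrl.capture(n);o=(145,135) if n=="side" else(175,100)
    cv2.imwrite(f"pics/{n}7.png",cv2.resize(im[o[1]:o[1]+130,o[0]:o[0]+160,::-1],None,fx=4,fy=4,interpolation=cv2.INTER_CUBIC))
E
```

```text
t 10.3 units pos [-0.14 -0.02 -0.22] ang [0.01 0.11 0.  ] q [-0.02  0.27  1.73  0.39  1.06  0.11] F [0.  0.2 0.6] w 0.0729
```

View pics/side7.png

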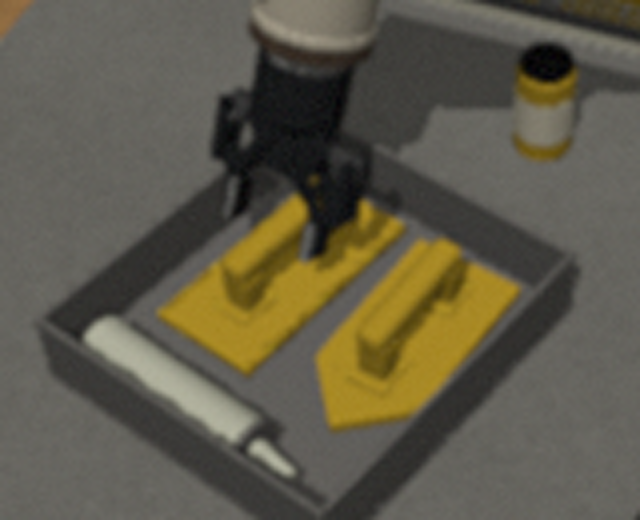

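Emit:
arm_command(delta_pos=[[-0.14, 0, -0.2], [0, 0, -0.03], [0, 0, 0], [0, 0, 0], [0, 0, 0], [0, 0, 0], [0, 0, 0], [0, 0, 0]], angular=[[0, 0.1, 0], [0, 0, 0], [0, 0, 0], [0, 0, 0], [0, 0, 0], [0, 0, 0], [0, 0, 0], [0, 0, 0]], claw=[0.85, 0.85, 0, 0, 0, 0, 0, 0])

```text
time_s: 11.15
eef_pos: [0.5859, 0.1665, 0.0414]
ee_rot: [[0.291, 0.95, 0.113], [0.893, -0.312, 0.324], [0.343, 0.007, -0.939]]
force: [0.8, -0.3, -0.4]
gripper_width: 0.0254
```

```bash
python3 - <<'E'
from cand import *
p,R=crate(-1,PH,1,.022)
need(p,R);s=ctrl.read_state();print(repr(s["eef_pos"]),repr(s["ee_rot"]),s["torque"])
E
```

```text
t 11.15 units pos [-0.05  0.02 -0.1 ] ang [0.01 0.07 0.02] q [-0.03  0.27  1.75  0.39  1.05  0.11] F [ 0.8 -0.3 -0.4] w 0.0254
array([0.59, 0.17, 0.04]) array([[ 0.29,  0.95,  0.11],
       [ 0.89, -0.31,  0.32],
       [ 0.34,  0.01, -0.94]]) [-0.09  0.02 -0.01]
```

Emit:
arm_command(delta_pos=[[0, 0, 0.4], [0, 0, 0.7], [0, 0, 0.9], [0, 0, 0.9], [0, 0, 0.9], [0, 0, 0.9]], angular=[[0, 0, 0], [0, 0, 0], [0, 0, 0], [0, 0, 0], [0, 0, 0], [0, 0, 0]], claw=[0, 0, 0, 0, 0, 0])

```text
time_s: 11.75
eef_pos: [0.5812, 0.1661, 0.2351]
ee_rot: [[0.294, 0.95, 0.104], [0.894, -0.312, 0.322], [0.338, -0.002, -0.941]]
force: [0.5, 0.1, -3.0]
gripper_width: 0.0251
```

```bash
python3 - <<'E'
from cand import *
p,R=lean(np.radians(8),[-.19,.125,.19],PH,1,.022);print(p)
need(p,R)
for n in("side","top"):
    im=ctrl.capture(n);cv2.imwrite(f"pics/{n}8.png",im[:,:,::-1])
E
```

```text
[ 0.66 -0.09  0.19]
t 11.75 units pos [ 2.04 -6.38 -1.2 ] ang [-14.08   2.57   2.25] q [-0.03  0.11  1.52  0.33  1.43  0.26] F [ 0.5  0.1 -3. ] w 0.0251
```

View pics/side8.png

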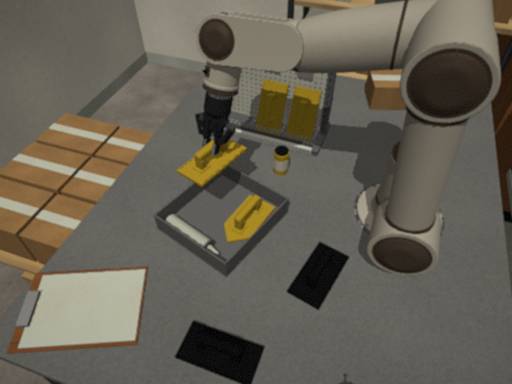

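Emit:
arm_command(delta_pos=[[0.15, -0.2, 0.1], [0.15, -0.3, 0.1], [0.15, -0.3, 0.1], [0.15, -0.3, 0], [0.15, -0.3, 0], [0.15, -0.3, 0], [0.15, -0.3, 0], [0.15, -0.3, 0], [0.15, -0.3, 0], [0.15, -0.3, 0]], angular=[[-0.9, 0.16, 0.14], [-0.9, 0.16, 0.14], [-0.9, 0.16, 0.14], [-0.9, 0.16, 0.14], [-0.9, 0.16, 0.14], [-0.9, 0.16, 0.14], [-0.9, 0.16, 0.14], [-0.9, 0.16, 0.14], [-0.9, 0.16, 0.14], [-0.9, 0.16, 0.14]], claw=[0, 0, 0, 0, 0, 0, 0, 0, 0, 0])

```text
time_s: 12.85
eef_pos: [0.6426, 0.0453, 0.2581]
ee_rot: [[0.144, 0.989, -0.025], [0.814, -0.133, -0.565], [-0.562, 0.061, -0.825]]
force: [0.0, -0.3, -3.4]
gripper_width: 0.0251
```

```bash
python3 - <<'E'
from cand import *
p,R=lean(np.radians(8),[-.19,.125,.20],PH,1,.022);print(p)
need(p,R)
E
```

```text
[ 0.66 -0.09  0.2 ]
t 12.85 units pos [ 0.5  -3.36 -1.53] ang [-4.76  1.04  0.7 ] q [ 0.23  0.4   1.18 -0.58  1.71  0.34] F [ 0.  -0.3 -3.4] w 0.0251
```

Emit:
arm_command(delta_pos=[[0.1, -0.4, 0], [0.1, -0.4, 0], [0.1, -0.5, -0.2], [0.1, -0.5, -0.3], [0.1, -0.5, -0.3], [0, -0.5, -0.3], [0, -0.3, -0.2], [0, -0.2, -0.2], [0, 0, 0]], angular=[[-0.75, 0.16, 0.12], [-0.75, 0.16, 0.12], [-0.75, 0.16, 0.12], [-0.75, 0.16, 0.12], [-0.75, 0.16, 0.12], [-0.75, 0.16, 0.12], [-0.1, 0.05, 0], [0, 0, 0], [0, 0, 0]], claw=[0, 0, 0, 0, 0, 0, 0, 0, 0])

```text
time_s: 13.75
eef_pos: [0.6622, -0.0895, 0.1944]
ee_rot: [[0.015, 0.999, -0.04], [0.471, -0.042, -0.881], [-0.882, -0.006, -0.471]]
force: [-0.2, 0.0, -3.6]
gripper_width: 0.025
```

```bash
python3 - <<'E'
from cand import *
p,R=lean(np.radians(8),[-.19,.125,.20],PH,1,.022);print(p)
need(p,R);s=ctrl.read_state();np.set_printoptions(precision=5);print(s["eef_pos"],s["ee_rot"])
for n,o in(("side",(200,0)),("top",(270,60))):
    im=ctrl.capture(n);cv2.imwrite(f"pics/{n}9.png",im[:,:,::-1]);cv2.imwrite(f"pics/{n}9c.png",cv2.resize(im[o[1]:o[1]+170,o[0]:o[0]+160,::-1],None,fx=3.5,fy=3.5,interpolation=cv2.INTER_CUBIC))
E
```

```text
[ 0.66 -0.09  0.2 ]
t 13.75 units pos [0.01 0.01 0.07] ang [-0.02 -0.06 -0.05] q [ 0.17  0.54  1.35 -1.04  1.6   0.38] F [-0.2  0.  -3.6] w 0.025
[ 0.66215 -0.08951  0.19438] [[ 0.0147   0.99909 -0.03993]
 [ 0.47052 -0.04215 -0.88138]
 [-0.88227 -0.00583 -0.47071]]
```

View pics/side9c.png

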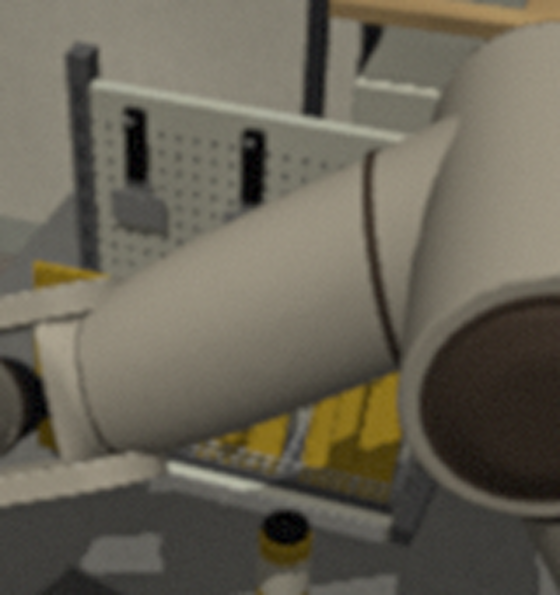

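View pics/top9c.png

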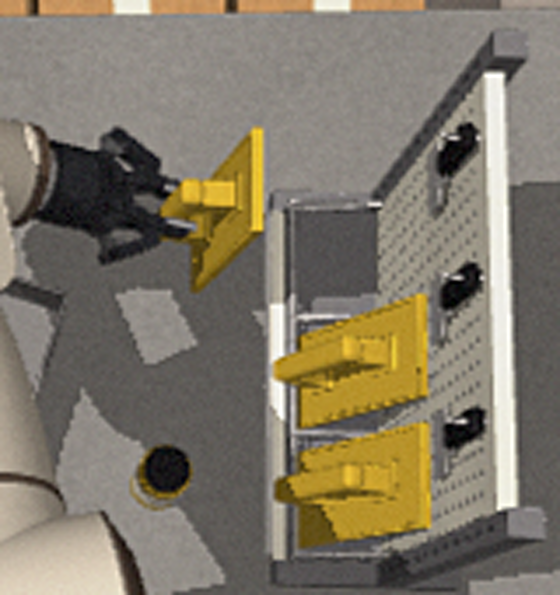

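```bash
cat > fl.py <<'E'
from cand import *
# float pose from tool pose: x_f=-u ; parameters: phi, s(along u offset of grasp), h
def floatpose(p,R,phi=PH,ds=0,dep=.022,dy=0):
    z=R[:,2];y=R[:,1];x=R[:,0]
    # tool z=-n c - u s ; y=n x u ; x=y x z
    # n,u in plane (x,z): x = y×z
    n=-z*np.cos(phi)+x*np.sin(phi);u=-z*np.sin(phi)-x*np.cos(phi)
    if u[2]*0+np.linalg.norm(np.cross(n,u)-y)>1e-3: print("chk",np.cross(n,u),y)
    o=p-z*dep-n*.053-u*ds-y*dy
    return o,u,n,y
def outline(o,u,n,y):
    P=lambda a,b,c:o+u*a+y*b+n*c
    def bx(a,b,c):
        q=[(i,j,k) for i in a for j in b for k in c];return [(P(*s),P(*t)) for i,s in enumerate(q) for t in q[i+1:] if sum(m!=v for m,v in zip(s,t))==1]
    return bx((-.1,.1),(-.05,.05),(0,.01))+bx((-.06,.06),(-.013,.013),(.041,.065))
def draw(im,n,segs,s,o,col=(0,0,255)):
    for A,B in segs:
        q=(proj(n,[A,B])-o+.5)*s-.5;cv2.line(im,tuple(int(v) for v in np.round(q[0])),tuple(int(v) for v in np.round(q[1])),col,1)
E
python3 - <<'E'
from fl import *
s=ctrl.read_state();o,u,n,y=floatpose(s["eef_pos"],s["ee_rot"]);print(toD(o),u@Rd,n@Rd,y@Rd)
im=cv2.imread("pics/top9.png")[85:155,300:360];im=cv2.resize(im,None,fx=9,fy=9,interpolation=cv2.INTER_CUBIC)
draw(im,"top",outline(o,u,n,y),9,np.array((300,85)));cv2.imwrite("pics/ov9.png",im)
E
```

```text
[-0.19  0.13  0.2 ] [0.14 0.   0.99] [-0.99 -0.    0.14] [-0.01  1.   -0.  ]
```

View pics/ov9.png

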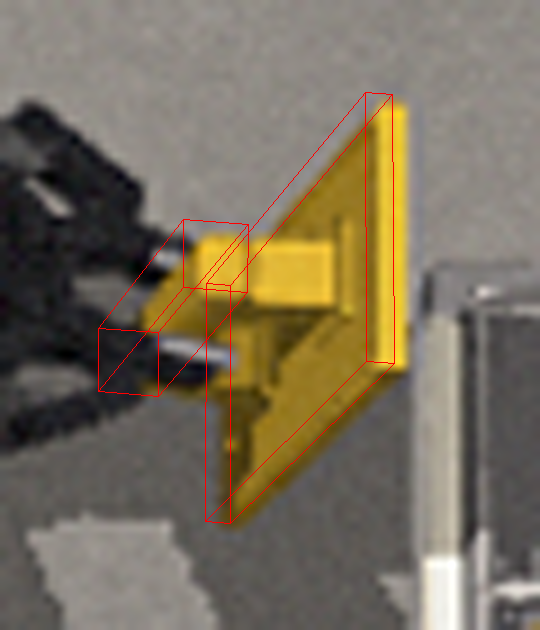

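```bash
python3 - <<'E'
from fl import *
np.set_printoptions(precision=4)
s=ctrl.read_state();p=s["eef_pos"];R=s["ee_rot"]
L=V([[.1,.05,0],[.1,-.05,0],[.1,.05,.01],[-.1,-.05,0]])
# y (tool y)=+display y => far is +y
uv=px([(408,104),(408,370),(378,106),(237,525)],9,300,85)
def f(k):
    o,u,n,y=floatpose(p,R,PH+k[0],k[1],.022,k[2]);return np.r_[(proj("top",[o+u*a+y*b+n*c for a,b,c in L])-uv).ravel(),k*V([5,50,50])*.3]
r=least_squares(f,[0,0,0]);print(r.x,np.degrees(r.x[0]),r.fun)
o,u,n,y=floatpose(p,R,PH+r.x[0],r.x[1],.022,r.x[2]);print(toD(o),u@Rd,y@Rd)
E
```

```text
[-0.0128 -0.0114  0.007 ] -0.7352222514284023 [-0.2068 -0.2538 -0.0085  0.2919  0.1032 -0.7469 -0.2578  0.7686 -0.0192
 -0.1712  0.1053]
[-0.1887  0.1182  0.2098] [0.153  0.0041 0.9882] [-0.0054  1.     -0.0033]
```

```bash
python3 - <<'E'
from fl import *
np.set_printoptions(precision=4)
s=ctrl.read_state();p=s["eef_pos"];R=s["ee_rot"]
L=V([[.1,.05,0],[.1,-.05,0],[.1,.05,.01],[-.1,-.05,0]])
uv=px([(408,104),(408,370),(378,106),(237,525)],9,300,85)
for dy in(0,.002,.004):
  def f(k):
    o,u,n,y=floatpose(p,R,PH+k[0],k[1],.022,dy);return (proj("top",[o+u*a+y*b+n*c for a,b,c in L])-uv).ravel()
  r=least_squares(f,[0,0]);print(dy,r.x,np.degrees(r.x[0]),r.fun)
  o,u,n,y=floatpose(p,R,PH+r.x[0],r.x[1],.022,dy);print(toD(o),u@Rd,y@Rd)
E
```

```text
0 [-0.0394 -0.0011] -2.2586725108015866 [-0.6782 -0.8506 -0.4878 -0.592  -0.312  -1.3736 -1.9412 -0.2625]
[-0.1906  0.1252  0.1982] [0.1792 0.0043 0.9838] [-0.0054  1.     -0.0033]
0.002 [-0.0323 -0.0039] -1.8512291998879744 [-0.5293 -0.6608 -0.3365 -0.3242 -0.1784 -1.1759 -1.4746  0.0425]
[-0.19    0.1232  0.2014] [0.1722 0.0042 0.9851] [-0.0054  1.     -0.0033]
0.004 [-0.0248 -0.0068] -1.4215442724941725 [-0.3913 -0.4872 -0.1962 -0.0694 -0.0562 -0.9938 -0.9961  0.3385]
[-0.1895  0.1212  0.2046] [0.1648 0.0042 0.9863] [-0.0054  1.     -0.0033]
```

Emit:
arm_command(delta_pos=[[0, -0.3, 0.1], [0, -0.5, 0.1], [0, -0.6, 0], [0, -0.6, 0], [0, -0.5, 0], [0, -0.3, 0], [0, 0, 0]], angular=[[0, 0, 0], [0, 0, 0], [0, 0, 0], [0, 0, 0], [0, 0, 0], [0, 0, 0], [0, 0, 0]], claw=[0, 0, 0, 0, 0, 0, 0])

```text
time_s: 14.55
eef_pos: [0.6632, -0.2095, 0.2131]
ee_rot: [[0.027, 0.999, -0.033], [0.472, -0.042, -0.881], [-0.881, 0.008, -0.472]]
force: [0.2, 0.8, -2.7]
gripper_width: 0.0252
```

```bash
python3 - <<'E'
from fl import *
p,R=lean(np.radians(8),[-.060,.128,.20],PH,1,.022)
need(p,R);s=ctrl.read_state();np.set_printoptions(precision=4)
o,u,n,y=floatpose(s["eef_pos"],s["ee_rot"],PH-.03,-.004,.022,.003);print(toD(o),u@Rd,y@Rd)
im=ctrl.capture("top");cv2.imwrite("pics/top10.png",im[:,:,::-1])
im=im[75:165,320:420,::-1];im=cv2.resize(im,None,fx=6,fy=6,interpolation=cv2.INTER_CUBIC);draw(im,"top",outline(o,u,n,y),6,np.array((320,75)));cv2.imwrite("pics/ov10.png",im)
E
```

```text
t 14.55 units pos [-0.09 -0.24 -0.4 ] ang [-0.03  0.08 -0.05] q [-0.    0.48  1.4  -1.09  1.46  0.3 ] F [ 0.2  0.8 -2.7] w 0.0252
[-0.0694  0.1282  0.2182] [ 0.1721 -0.007   0.985 ] [-0.0053  1.      0.0081]
```

View pics/ov10.png

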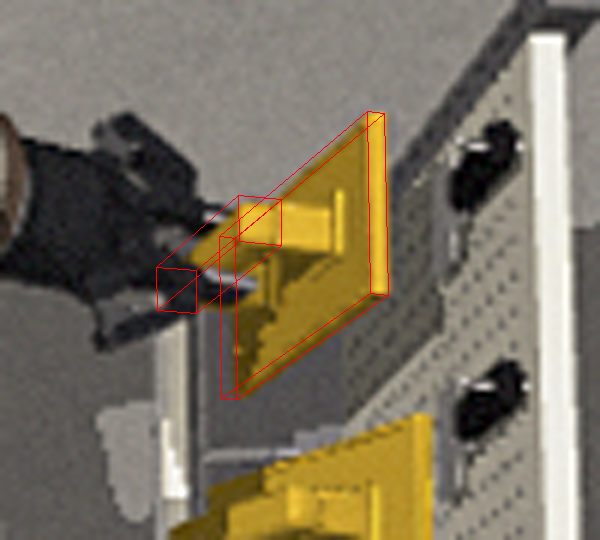

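Emit:
arm_command(delta_pos=[[0, -0.14, -0.2], [0, -0.1, -0.3], [0, 0, -0.3], [0, 0, -0.25], [0, 0, 0]], angular=[[0, 0.08, 0], [0, 0, 0], [0, 0, 0], [0, 0, 0], [0, 0, 0]], claw=[0, 0, 0, 0, 0])

```text
time_s: 15.1
eef_pos: [0.6634, -0.2171, 0.1662]
ee_rot: [[0.017, 0.999, -0.035], [0.473, -0.039, -0.88], [-0.881, -0.002, -0.473]]
force: [-0.7, 0.1, -3.5]
gripper_width: 0.0251
```

```bash
cat > chk.py <<'E'
from fl import *
import sys
p,R=lean(np.radians(8),[-.060,.128,.1285],PH,1,.022)
need(p,R);s=ctrl.read_state();np.set_printoptions(precision=4)
o,u,n,y=floatpose(s["eef_pos"],s["ee_rot"],PH-.03,-.004,.022,.003);print(toD(o),u@Rd,y@Rd)
i=sys.argv[1]
im=ctrl.capture("top");cv2.imwrite(f"pics/top{i}.png",im[:,:,::-1])
im=im[75:165,320:420,::-1];im=cv2.resize(im,None,fx=6,fy=6,interpolation=cv2.INTER_CUBIC);draw(im,"top",outline(o,u,n,y)[:12],6,np.array((320,75)));cv2.imwrite(f"pics/ov{i}.png",im)
E
python3 chk.py 11
```

```text
t 15.1 units pos [-0.09 -0.05 -1.02] ang [-0.04 -0.02 -0.08] q [-0.01  0.52  1.44 -1.1   1.41  0.36] F [-0.7  0.1 -3.5] w 0.0251
[-0.0617  0.1289  0.1714] [0.1726 0.0032 0.985 ] [-0.0078  1.     -0.0019]
```

View pics/ov11.png

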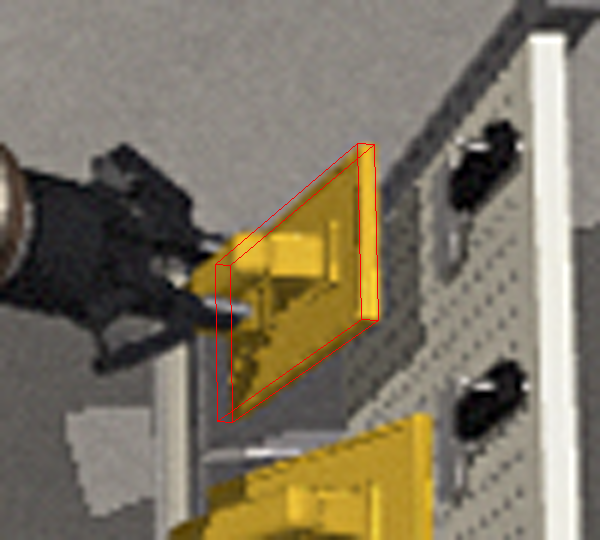

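Emit:
arm_command(delta_pos=[[-0.05, 0, -0.3], [0, 0, -0.3], [0, 0, -0.25], [0, 0, 0]], angular=[[0, 0, -0.08], [0, 0, 0], [0, 0, 0], [0, 0, 0]], claw=[0, 0, 0, 0])

```text
time_s: 15.55
eef_pos: [0.6616, -0.2166, 0.1302]
ee_rot: [[0.022, 0.999, -0.042], [0.472, -0.047, -0.88], [-0.881, -0.001, -0.473]]
force: [-0.8, -0.2, -2.2]
gripper_width: 0.0252
```

```bash
python3 chk.py 12
```

```text
t 15.55 units pos [-0.05 -0.06 -0.12] ang [-0.04 -0.    0.  ] q [-0.01  0.56  1.46 -1.11  1.39  0.42] F [-0.8 -0.2 -2.2] w 0.0252
[-0.0622  0.1269  0.1354] [0.1725 0.0006 0.985 ] [ 0.0001  1.     -0.0006]
```

View pics/ov12.png

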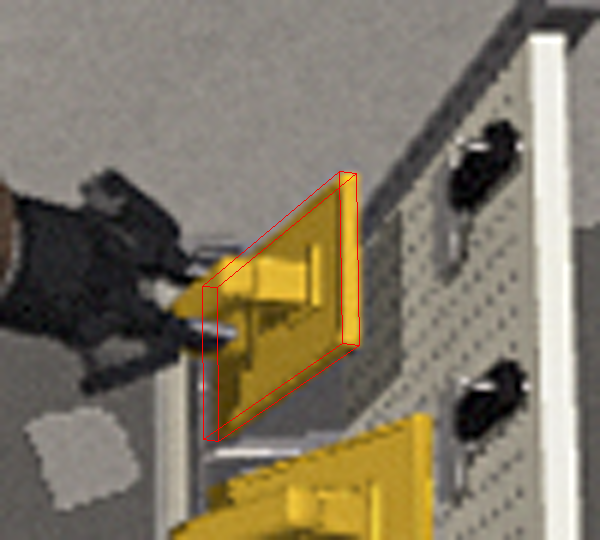

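Emit:
arm_command(delta_pos=[[0, 0, -0.1], [0, 0, -0.08], [0, 0, 0], [0, 0, 0]], angular=[[0, 0, 0], [0, 0, 0], [0, 0, 0], [0, 0, 0]], claw=[0, 0, 0, 0])

```text
time_s: 16.0
eef_pos: [0.6636, -0.2166, 0.1294]
ee_rot: [[0.028, 0.999, -0.038], [0.467, -0.046, -0.883], [-0.884, 0.007, -0.468]]
force: [-1.0, -0.3, -2.4]
gripper_width: 0.0252
```

```bash
python3 chk.py 13
```

```text
t 16.0 units pos [-0.1  -0.06 -0.1 ] ang [ 0.02  0.07 -0.01] q [-0.01  0.57  1.46 -1.12  1.39  0.43] F [-1.  -0.3 -2.4] w 0.0252
[-0.0622  0.1288  0.1347] [ 0.1675 -0.0066  0.9859] [-0.0005  1.      0.0068]
```

```bash
python3 - <<'E'
import cv2
im=cv2.imread("pics/top13.png")[95:165,335:395];cv2.imwrite("pics/z13.png",cv2.resize(im,None,fx=9,fy=9,interpolation=cv2.INTER_LANCZOS4))
E
```

```text
(no output)
```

View pics/z13.png

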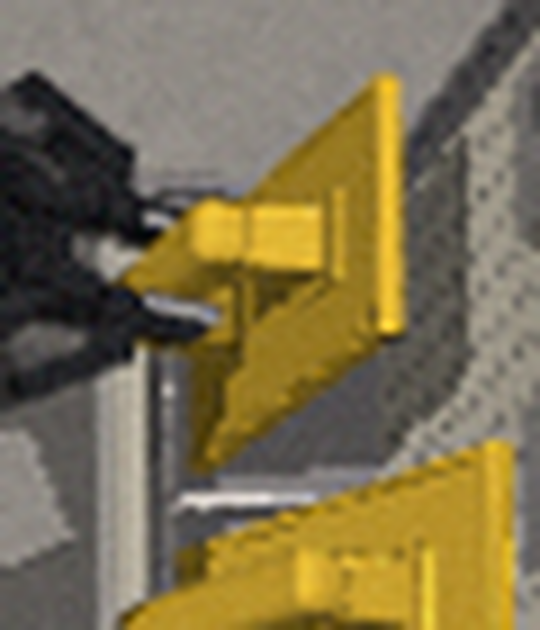

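```bash
cat > fin.py <<'E'
from fl import *
phi=PH-.03;ds=.002;dy=.003
def tcp(lam,fx,fz=.0305,yy=.125):
    l=np.radians(lam);o=V([fx+.1*np.sin(l),yy,fz+.1*np.cos(l)])
    u=Rd@V([np.sin(l),0,np.cos(l)]);n=Rd@V([-np.cos(l),0,np.sin(l)]);R=tool(u,n,phi,1)
    return W(PD,[o])[0]+n*.053+u*ds+R[:,1]*dy+R[:,2]*.022,R
def cur():
    s=ctrl.read_state();o,u,n,y=floatpose(s["eef_pos"],s["ee_rot"],phi,ds,.022,dy)
    ud=u@Rd;f=toD(o-u*.1);print("foot",np.round(f,4),"top",np.round(toD(o+u*.1),4),"lean",np.round(np.degrees(np.arctan2(ud[0],ud[2])),2),"u",np.round(ud,4),"y",np.round(y@Rd,4))
E
python3 - <<'E'
from fin import *
np.set_printoptions(precision=4)
cur()
P=tcp(9.7,-.083);need(*P)
for l in(9.7,15,20,25): p,R=tcp(l,-.083);print(l,(p-P[0])/.04);P=(p,R)
E
```

```text
foot [-0.08    0.1295  0.0301] top [-0.0465  0.1282  0.2273] lean 9.65 u [ 0.1675 -0.0065  0.9858] y [-0.0006  1.      0.0067]
t 16.05 units pos [-0.09  0.08  0.01] ang [ 0.01  0.07 -0.01] q [-0.013  0.568  1.457 -1.116  1.388  0.427] F [ 0.1 -0.  -1.8] w 0.0254
9.7 [0. 0. 0.]
15 [-0.0108 -0.2304  0.0255]
20 [-0.0102 -0.2186  0.0044]
25 [-0.0102 -0.2182 -0.0147]
```

Emit:
arm_command(delta_pos=[[-0.05, 0.1, 0.03], [0, 0.05, 0], [0, 0, 0]], angular=[[0, 0.1, 0], [0, 0, 0], [0, 0, 0]], claw=[0, 0, 0])

```text
time_s: 16.35
eef_pos: [0.6611, -0.2102, 0.1301]
ee_rot: [[0.018, 0.999, -0.043], [0.468, -0.047, -0.882], [-0.883, -0.005, -0.468]]
force: [-0.9, 0.4, -2.8]
gripper_width: 0.0249
```

```bash
python3 - <<'E'
from fin import *
cur();need(*tcp(20,-.083))
E
```

```text
foot [-0.09  0.13  0.03] top [-0.05  0.13  0.23] lean 9.65 u [0.17 0.   0.99] y [-0.  1. -0.]
t 16.35 units pos [-0.05 -0.53  0.02] ang [ 1.8  -0.13 -0.01] q [-0.    0.57  1.46 -1.11  1.4   0.42] F [-0.9  0.4 -2.8] w 0.0249
```

Emit:
arm_command(delta_pos=[[-0.02, -0.11, 0.02], [-0.01, -0.11, 0], [-0.01, -0.11, 0], [-0.01, -0.11, 0], [0, 0, 0]], angular=[[0.45, -0.05, 0], [0.45, -0.05, 0], [0.45, -0.02, 0], [0.45, -0.02, 0], [0, 0, 0]], claw=[0, 0, 0, 0, 0])

```text
time_s: 16.85
eef_pos: [0.6593, -0.2279, 0.1318]
ee_rot: [[0.029, 0.999, -0.034], [0.622, -0.045, -0.782], [-0.783, 0.001, -0.622]]
force: [-0.6, 0.8, -2.4]
gripper_width: 0.0254
```

```bash
python3 - <<'E'
from fin import *
np.set_printoptions(precision=4)
cur();need(*tcp(24.5,-.084))
E
python3 chk.py 14
```

```text
foot [-0.0869  0.1253  0.0315] top [-0.0179  0.1252  0.2192] lean 20.2 u [ 0.3454 -0.0006  0.9385] y [-0.0018  1.      0.0013]
t 16.85 units pos [-0.02 -0.26 -0.04] ang [ 0.75 -0.02 -0.02] q [-0.079  0.496  1.449 -0.942  1.315  0.28 ] F [-0.6  0.8 -2.4] w 0.0254
t 16.85 units pos [ 0.01  0.22 -0.16] ang [-1.83  0.1  -0.02] q [-0.08  0.5   1.45 -0.94  1.31  0.28] F [-0.6  0.8 -2.4] w 0.0254
[-0.0503  0.1252  0.131 ] [ 0.3454 -0.0006  0.9385] [-0.0018  1.      0.0013]
```

View pics/ov14.png

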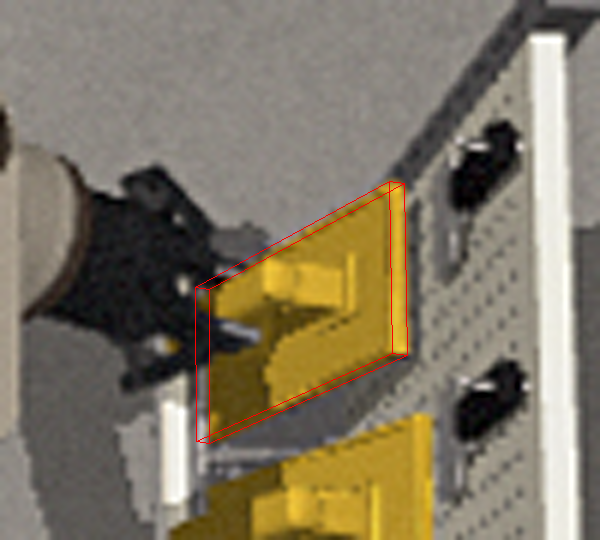

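Emit:
arm_command(delta_pos=[[-0.01, -0.1, -0.02], [-0.01, -0.1, -0.02], [0, 0, 0], [0, 0, 0]], angular=[[0.4, 0, 0], [0.4, 0, 0], [0, 0, 0], [0, 0, 0]], claw=[0, 0, 0, 0])

```text
time_s: 17.3
eef_pos: [0.6589, -0.2347, 0.1306]
ee_rot: [[0.027, 0.999, -0.034], [0.677, -0.043, -0.735], [-0.735, -0.003, -0.678]]
force: [-0.1, 0.4, -0.6]
gripper_width: 0.0252
```

```bash
python3 - <<'E'
from fin import *
np.set_printoptions(precision=4)
cur();need(*tcp(25,-.084))
E
python3 chk.py 15
```

```text
foot [-0.0875  0.1246  0.0307] top [-0.0049  0.1255  0.2129] lean 24.37 u [0.4127 0.0042 0.9109] y [-0.0034  1.     -0.0031]
t 17.3 units pos [-0.   -0.11 -0.01] ang [ 0.11 -0.04 -0.03] q [-0.112  0.477  1.439 -0.868  1.292  0.214] F [-0.1  0.4 -0.6] w 0.0252
t 17.3 units pos [ 0.02  0.39 -0.13] ang [-2.56  0.08 -0.03] q [-0.11  0.48  1.44 -0.87  1.29  0.21] F [-0.1  0.4 -0.6] w 0.0252
[-0.0437  0.1251  0.1273] [0.4127 0.0042 0.9109] [-0.0034  1.     -0.0031]
```

View pics/ov15.png

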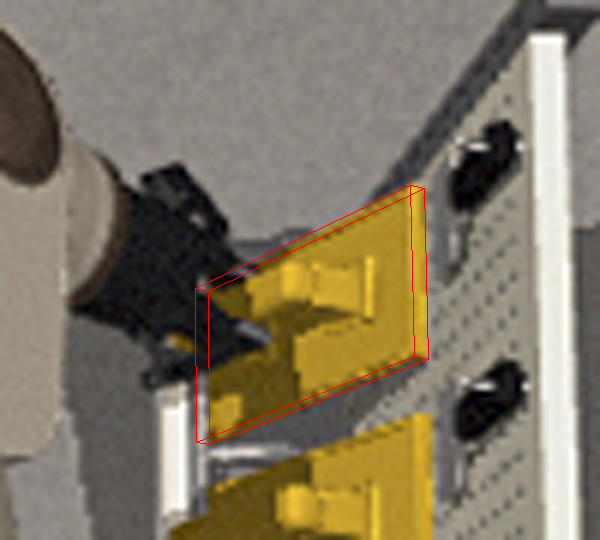

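Emit:
arm_command(delta_pos=[[0, -0.05, 0], [0, 0, 0], [0, 0, 0], [0, 0, 0], [0, 0, 0], [0, 0, 0]], angular=[[0.1, 0, 0], [0, 0, 0], [0, 0, 0], [0, 0, 0], [0, 0, 0], [0, 0, 0]], claw=[0, 0, 0.6, 0.6, 0.6, 0.6])

```text
time_s: 17.95
eef_pos: [0.6588, -0.2351, 0.1292]
ee_rot: [[0.023, 0.999, -0.035], [0.682, -0.041, -0.73], [-0.731, -0.007, -0.683]]
force: [0.4, 0.4, -0.6]
gripper_width: 0.0512
```

```bash
python3 - <<'E'
from fin import *
cur()
E
python3 chk.py 16
```

```text
foot [-0.09  0.12  0.03] top [-0.    0.13  0.21] lean 24.77 u [0.42 0.01 0.91] y [-0.01  1.   -0.01]
t 17.95 units pos [ 0.02  0.4  -0.09] ang [-2.63  0.05 -0.05] q [-0.11  0.48  1.44 -0.86  1.29  0.2 ] F [ 0.4  0.4 -0.6] w 0.0512
[-0.0434  0.1251  0.1257] [0.4189 0.0083 0.908 ] [-0.0056  1.     -0.0065]
```

View pics/ov16.png

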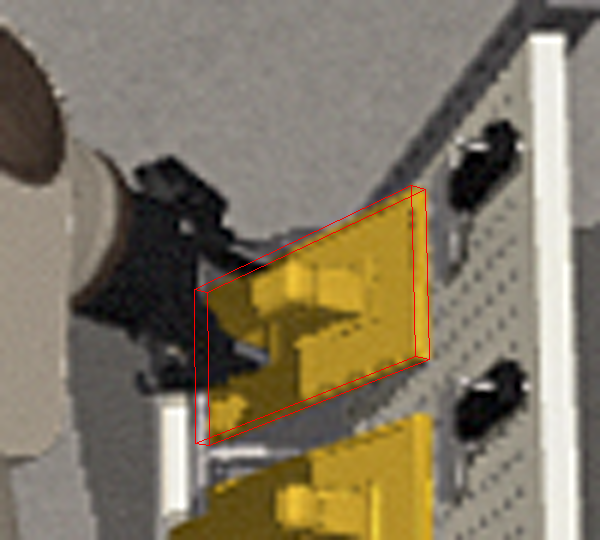

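Emit:
arm_command(delta_pos=[[0, 0.2, 0.18], [0, 0.35, 0.32], [0, 0.5, 0.46], [0, 0.6, 0.55], [0, 0.6, 0.55], [0, 0.6, 0.55], [-0.2, 0.7, 0.6], [-0.4, 0.7, 0.5], [-0.4, 0.7, 0.3], [0, 0, 0]], angular=[[0, 0, 0], [0, 0, 0], [0, 0, 0], [0, 0, 0], [0, 0, 0], [0, 0, 0], [-0.3, 0, 0], [-0.3, 0, 0], [-0.3, 0, 0], [0, 0, 0]], claw=[0.6, 0.6, 0.6, 0.6, 0.6, 0.6, 0.6, 0.6, 0.6, 0.6])

```text
time_s: 19.0
eef_pos: [0.6144, -0.0259, 0.3004]
ee_rot: [[0.027, 0.999, -0.035], [0.614, -0.044, -0.788], [-0.789, 0.0, -0.614]]
force: [0.2, 0.7, 0.2]
gripper_width: 0.0509
```

```bash
python3 - <<'E'
from fin import *
s=ctrl.read_state();print(s["time_s"],s["joint_pos"],s["eef_pos"])
for n,o in(("side",(200,0)),("top",(300,60))):
    im=ctrl.capture(n);cv2.imwrite(f"pics/{n}17.png",im[:,:,::-1])
im=cv2.imread("pics/top17.png")[75:240,335:435];cv2.imwrite("pics/top17c.png",cv2.resize(im,None,fx=3.6,fy=3.6,interpolation=cv2.INTER_LANCZOS4))
E
```

```text
19.0 [ 0.23  0.36  1.29 -0.88  1.74  0.23] [ 0.61 -0.03  0.3 ]
```

View pics/side17.png

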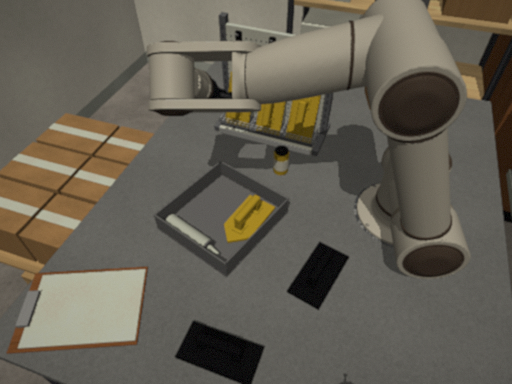

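View pics/top17c.png

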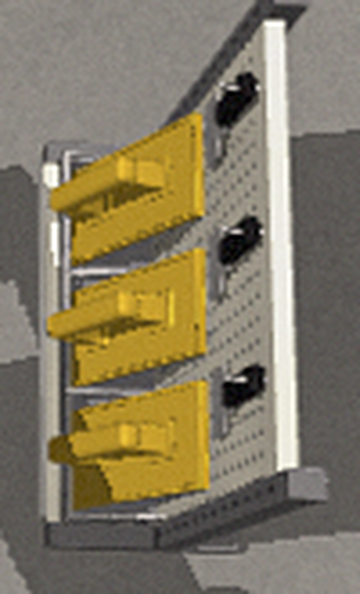

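Emit:
arm_command(delta_pos=[[-0.6, 0.3, 0.6], [-0.7, 0.5, 0.6], [-0.7, 0.8, 0.3], [-0.6, 0.9, 0], [-0.5, 0.9, 0], [-0.5, 0.9, 0], [-0.5, 0.9, 0], [-0.5, 0.9, 0], [-0.4, 0.9, 0], [0, 0, 0]], angular=[[-0.7, 0, 0], [-0.7, 0, 0], [-0.7, 0, 0], [-0.7, 0, 0], [-0.7, 0, 0], [-0.7, 0, 0], [-0.7, 0, 0], [-0.7, 0, 0], [-0.7, 0, 0], [0, 0, 0]], claw=[0.6, 0.6, 0.6, 0.6, 0.6, 0.6, 0.6, 0.6, 0.6, 0.6])

```text
time_s: 20.1
eef_pos: [0.4089, 0.2534, 0.3602]
ee_rot: [[0.034, 0.998, -0.048], [0.006, -0.048, -0.999], [-0.999, 0.034, -0.008]]
force: [0.1, -1.0, -0.4]
gripper_width: 0.0511
```

```bash
python3 - <<'E'
from fin import *
s=ctrl.read_state();print(s["time_s"],s["joint_pos"],s["eef_pos"])
Lm=np.radians(25);u=Rd@V([np.sin(Lm),0,np.cos(Lm)]);n=Rd@V([-np.cos(Lm),0,np.sin(Lm)]);y=Rd[:,1]
for c,o,wh,sc in(("side",(210,5),(140,150),4),("top",(335,75),(100,165),3.6)):
    im=ctrl.capture(c);cv2.imwrite(f"pics/{c}18.png",im[:,:,::-1])
    im=np.ascontiguousarray(im[o[1]:o[1]+wh[1],o[0]:o[0]+wh[0],::-1]);im=cv2.resize(im,None,fx=sc,fy=sc,interpolation=cv2.INTER_CUBIC)
    for yy in(0,.125): draw(im,c,outline(W(PD,[[-.042,yy,.121]])[0],u,n,y),sc,np.array(o))
    cv2.imwrite(f"pics/{c}18c.png",im)
E
```

```text
20.1 [ 0.83  0.55  1.3  -1.24  2.4   0.46] [0.41 0.25 0.36]
```

View pics/side18c.png

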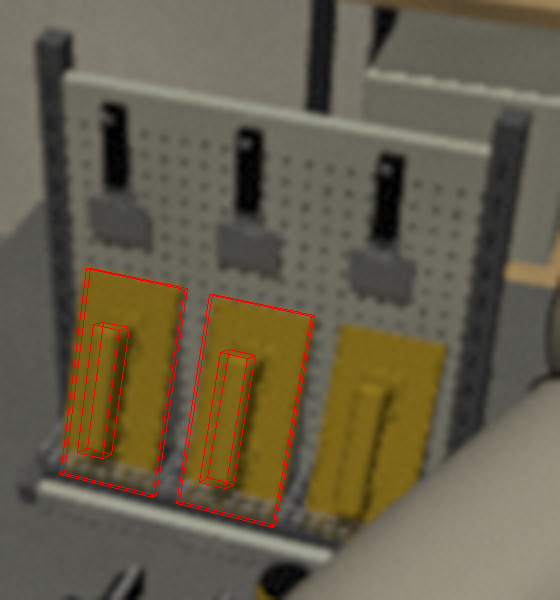

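View pics/top18c.png

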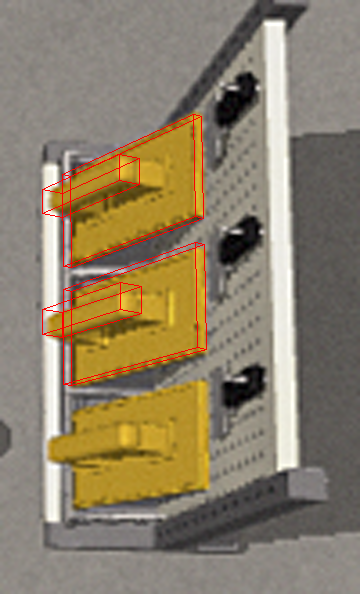

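View pics/side18.png

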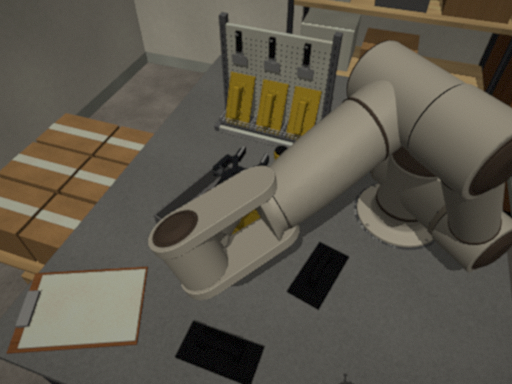

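```bash
python3 - <<'E'
from h import *
a,b=[cv2.imread(f"pics/side{i}.png")[60:140,250:300] for i in(0,18)]
print(cv2.phaseCorrelate(a[...,1].astype(np.float32),b[...,1].astype(np.float32)))
a,b=[cv2.imread(f"pics/top{i}.png")[140:190,345:400] for i in(0,18)]
print(cv2.phaseCorrelate(a[...,1].astype(np.float32),b[...,1].astype(np.float32)))
print(ctrl.read_state()["force"],ctrl.finish_job())
E
```

```text
((0.018883877586862496, -0.0058334977394451926), 0.8933741960525513)
((0.06172466718184211, 0.058922973933736245), 0.7795048859914144)
the job is handed in; nothing more can be done
[0.45623271 0.02123596 0.34576603] None
```

I moved the tub out of the display and leaned the rectangular float in its place, then handed the job in at about 20 s of the 58 s allowed.

- **Tub:** It stands upright on the open counter, between the display and the crate and clear of both. The wrist force barely changed at set-down, so I took contact from the arm no longer moving down.
- **Float:** I gripped it by the handle bar, lowered it into the bay at about 10° and tilted it back to about 25° before letting go. A small mismatch of about 2° and a few mm between the held float and my estimate showed up on the way, and I corrected for it.
- **Last checks on the float:** With the gripper clear, the ideal leaning pose drawn over both camera pictures fits the new float as well as it fits the one beside it. The foot is on the ledge at the fence and the top is at the panel. The pictures resolve only about 3 mm, so a gap smaller than that would not show.
- **Neighbouring floats:** The middle float moved less than 0.1 pixel between the first and last pictures. I checked the far one only by eye, and it looks unchanged.
- **Crate:** The pointed float and the cartridge were still in place in the last clear view. The arm partly hides the tub and crate in the final side picture, and I did not check them again after that.

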